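# Fetch the objective from the case behind the gauges

### The arm

A 7-joint arm with a two-finger parallel gripper is mounted at the origin on the work surface. World frame = base frame: x ahead of the robot, y to its left, z up, the work surface at z = 0. Lengths are in m, angles in rad, forces in N, time in s.
With the tool pointing down it reaches from about 0.4 to 0.85 m from the base axis. Payload 10.4 kg.
Tool frame: the origin (TCP) lies midway between the tips of the shut fingers; the grasp point (between the pads) lies 19 mm behind it; z points along the fingers, y is the direction in which the jaws open and shut (so a half turn about z gives the same grasp; the last joint's range is limited). The gripper opens to 85 mm and grips with 20 to 120 N. Pads are 22 mm wide; open, the fingers measure 114 mm over their backs; the gripper's body (76 mm by 85 mm) begins 54 mm behind the grasp point. The pads swing forward as they close: fully open they stand 13 mm farther back than shut.
Start: joints at [-1.206, 0.332, -0.065, 1.46, 0.022, 1.35, -0.088], TCP at [0.236, 0.579, 0.231] pointing down, gripper open.
Joint ranges: [-2.6, 2.6], [-0.5, 2.12], [-1.47, 1.34], [0.16, 2.42], [-1.27, 4.41], [0.06, 2.06], [-2.6, 2.6]. Speed limits (rad/s): [2.22, 2.22, 2.79, 2.79, 3.14, 3.14, 3.14].

### API

Orientations are given as a unit quaternion [x, y, z, w].
In Python, from workcell import get_obs, camera, calibration, hand_in gives the robot as it stands.
- The arm moves only by the shell command python3 -m handwheel 'ROWS' [FORCE]. ROWS is JSON, a list of rows, each an object with "jaw": the finger opening in mm, from 0 to 85.4; "delta_pos": the shift along the tool's x, y, z scaled (see below), a list of three; "turn": the turn about the tool's z scaled (see below). In form: [{"jaw": jaw, "delta_pos": [tx, ty, tz], "turn": turn}, ...]. A call has 1 to 10 rows; each row is the pose to reach, as a shift and turn from the pose commanded when the call began, along the tool's axes at that moment, turning the shorter way round; what a row does not reach only later rows make up. The controller multiplies each number of a shift by 1 m and each number of a turn by pi rad. A row lasts 1/12 s, in which the tool goes at most 41.7 mm and 7.16 degrees, less where a joint would pass 70% of its speed; a pose out of reach is approached as far as the arm can. A call with a number of a shift or a turn outside -1 to 1 is refused whole. A call with a gripper value outside its range is refused whole. The fingers move at their own pace and stop on an object; FORCE is the grip in N (left out, the last holds). Time passes only in rows, so rows that repeat a pose let the fingers close. It gives the time, the measured TCP pose, the force and the opening at its end, in the units of the state.
- get_obs(): the state, without advancing time (a new reading comes with each control period).
- camera(name): name is "side" or "top" or "wrist"; returns the picture (480x640x3 uint8, red, green, blue); there is no depth.
- calibration(name): a dict with "mtx" (3x3 intrinsics, pixels), "rvec" (rotation vector, rad) and "tvec" (3), from world to camera coordinates, as OpenCV has them. Camera axes: x right, y down, z forward; pixel columns grow to the right and rows downward; lengths in m; the calibration is good to about 2 mm. A picture is of the moment at which its call begins: read the wrist's pose just before it. calibration takes no time and is no camera call; for the wrist camera it gives the pose at the moment of the call.
- hand_in(): hands the job in, once; it reports no verdict.
The state is a dict: "clock": time; "joint_pos": joint angles; "joint_velocities": joint speeds; "tau": joint torques, N m; "position": TCP position; "ee_rot": TCP orientation; "ft_force": force on the tool from outside, world axes, zero at the start; "torque": the same for the moment, N m; "grip_width": opening from 0.0 (shut) to 1.0 (fully open).
Only numpy, scipy, OpenCV 4.12 (cv2) and the standard library are available. Lean on these libraries where they do the work, as an engineer would, in place of code of your own. Each camera call takes 0.05 s, during which the arm holds its last target.

### The job

The steel cylinder and the slotted aluminium block stand in front of the case with the clear lid: stand both in the grey side tray, then lift the lid by its tab and push it past its balance point so that it stays open. Take the small lens objective out, stand it in the round dish of the measuring stage, and only then put the cylinder back on the middle of the round pad and the block back on the middle of the square pad, leaving the case open. Set everything down upright, without dropping or tipping it, and let go.

Things in the scene. Friction and masses are not known exactly. Their poses are not given: they have to be found in the camera images.
- objective: Small aluminium microscope objective, a barrel of diameter 33 mm and 46 mm tall (34 mm diameter over a black band 22 to 30 mm up; narrowed to 24 mm above 38 mm) with a glass lens on top, about 90 g. It stands upright in the larger compartment of the case, on the case's floor. Origin: centre of its underside; z up along its axis.
- cylinder: Plain round steel gauge cylinder with a dark bore mark on top, diameter 44 mm, 90 mm tall, about 0.75 kg. At the start it stands upright on the round pad. Origin: centre of its underside; z up.
- slotblock: Aluminium block 44 x 44 mm, 90 mm tall, about 0.4 kg, with a 16 mm wide, 22 mm deep slot all the way down its -x side (U-shaped from above); its two +-y sides are flat and 44 mm apart. At the start it stands upright on the square pad. Origin: centre of its underside; z up.
- round_pad: Round black rubber pad, diameter 72 mm, 3 mm thick, fixed in front of the case: the place of the cylinder. Origin: centre of its underside, on the table.
- square_pad: Square black rubber pad, 72 x 72 mm, 3 mm thick, fixed in front of the case: the place of the slotted block. Origin: centre of its underside, on the table; x and y along its sides.
- tray: Shallow open grey plastic tray, fixed, 200 mm (x) x 120 mm (y) outside, 12 mm high, walls 4 mm, floor 4 mm thick: the side area for the cylinder and the block. Origin: centre of its underside, on the table.
- stage: Small measuring stage, fixed: a dark base 120 x 120 mm, 16 mm high, on it an aluminium disc (diameter 104 mm, top at 28 mm), and in its middle a round aluminium dish, outer diameter 68 mm, inner 60 mm, its floor 32 mm and its rim 38 mm above the table. Origin: centre of the base underside, on the table; the dish is centred above it.
- case: Black case, fixed, 130 (x) x 220 (y) x 60 mm high, walls and floor 5 mm; front -x. A grey divider 40 mm high at y = +50 mm parts the large compartment (objective) from a narrow one with a lens cap. Lid hinge axis: along y at x = +65, z = 60.5 mm. Pads lie in front, centres at x = -133, y = +-55 mm. Origin: centre of its underside, on the table.
- lid (a joint): Angle of the clear clamshell lid, rad: 0 closed, 1.9 fully open (leaning back beyond the hinge, at the stop). The hinge is nearly free: the lid (0.18 kg, a flat plate 6 mm thick) falls shut from below about 1.57 and falls open and stays open from above.
- lid_tab (a point): Pinch point of the lid's lift tab, a flat aluminium bar standing 40 mm out from the lid's front edge at its middle, 24 mm wide (case y) and 10 mm thick. This point is 13 mm from the tab's free end, 27 mm from the lid's edge, 157 mm from the hinge axis along the lid and 5 mm above its underside. Pinched across its 24 mm width the tab can turn between the fingers as the lid swings.
There are look-alikes about, which are no part of the job. What is shaped like the square_pad but blue or turquoise is not meant.

How it is judged:
By the outcome, as a careful person would: the job done as asked, in the order asked, and still so for the second after the job is handed in, with the robot touching nothing.
It also fails if it takes over 128 s, if anything falls off the work surface, if the arm or the gripper's body presses on something with over 40 N, if the wrist force passes 120 N, or if a joint passes its speed limit or range.

## Working session

There is one attempt and no reset: what is moved stays moved. The work goes in short steps, Python scripts to look and compute and a shell command to move; the robot and the scene stay as the last step left them, time stands still between calls to the robot, and variables do not carry over. Pictures are saved under pics/ and viewed, and the job is handed in when it is done.

```bash
ls -la; mkdir -p pics; python3 - <<'E'
from workcell import *
import cv2
o=get_obs(); print(o)
for n in ("side","top","wrist"):
    c=calibration(n); print(n,c)
    cv2.imwrite(f"pics/a_{n}.png",camera(n)[:,:,::-1])
E
```

```text
total 12
drwxr-xr-x  3 agent agent 4096 Dec  6 11:29 .
drwxr-xr-x 23 root  root  4096 Dec  6 11:29 ..
drwxr-xr-x  2 agent agent 4096 Dec  6 11:29 pics
{'clock': 0.0, 'joint_pos': array([-1.2055905 ,  0.33287184, -0.06473412,  1.46096865,  0.02159091,
        1.34989759, -0.08849627]), 'joint_velocities': array([-0.00112239, -0.0003868 ,  0.00174278,  0.0010649 , -0.00040367,
        0.0002051 , -0.00082115]), 'tau': array([-1.35540929e-03, -6.25442290e+01,  4.87469835e-02, -3.91611779e+01,
        1.63302891e-02,  1.00335738e-02,  7.76482239e-05]), 'position': array([0.23618591, 0.57823508, 0.23050299]), 'ee_rot': array([ 1.92662823e-01,  9.81264751e-01, -7.15744169e-04, -1.15886156e-04]), 'ft_force': array([ 0.04563104, -1.14248703, -0.24427905]), 'torque': array([0.00290713, 0.00847331, 0.02546125]), 'grip_width': 0.9993658154501326}
side {'mtx': array([[487.89682582,   0.        , 329.42058322],
       [  0.        , 487.89682582, 237.74934598],
       [  0.        ,   0.        ,   1.        ]]), 'rvec': array([ 2.3754503 , -0.4133742 ,  0.18713762]), 'tvec': array([-0.468975  ,  0.18428196,  0.78404646])}
top {'mtx': array([[450.3496056 ,   0.        , 328.12070867],
       [  0.        , 450.3496056 , 243.2157278 ],
       [  0.        ,   0.        ,   1.        ]]), 'rvec': array([ 2.13320158, -2.17776197,  0.12336245]), 'tvec': array([0.01524567, 0.50791331, 0.86866291])}
wrist {'mtx': array([[361.58801249,   0.        , 320.68184786],
       [  0.        , 361.58801249, 247.29962722],
       [  0.        ,   0.        ,   1.        ]]), 'rvec': array([-2.38102139, -1.59973323, -0.25069166]), 'tvec': array([-0.62354968, -0.04053295,  0.38196743])}
```

View pics/a_side.png

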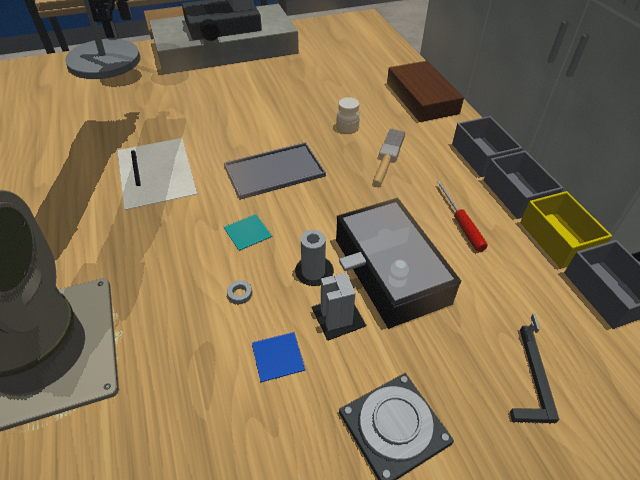

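View pics/a_top.png

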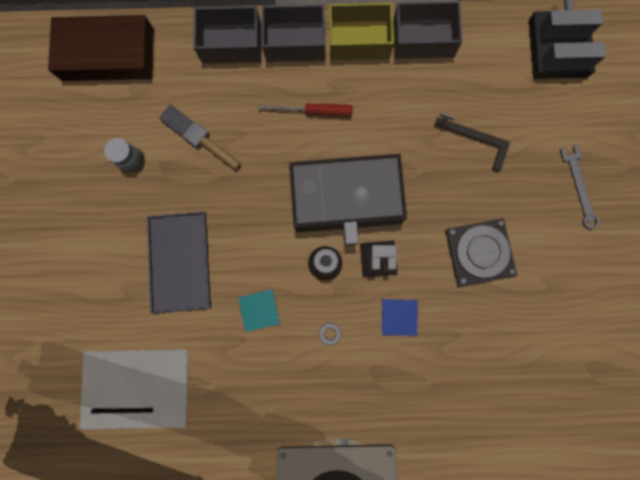

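View pics/a_wrist.png

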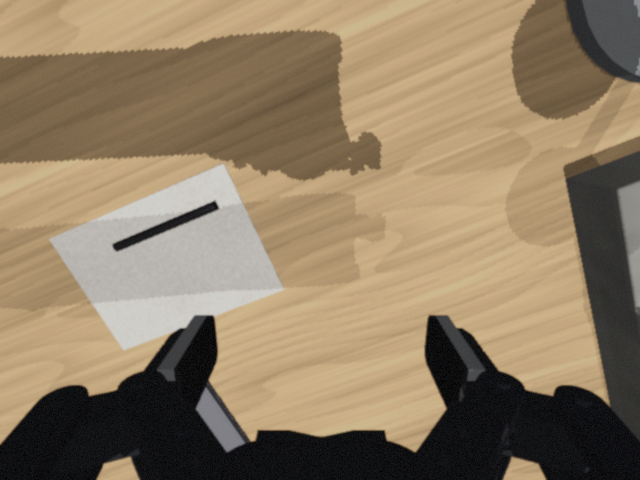

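The side view shows the case with its clear lid at (400,260), the cylinder at (313,250), the slotted block at (338,300), the tray at (275,170) and the stage at (396,422). In the top view these are the case (348,192), cylinder (325,262), block (380,257), tray (180,262) and stage (482,251). The turquoise (259,310) and blue (400,317) squares are look-alikes.

```bash
cat > h.py <<'E'
import numpy as np, cv2
from workcell import *
def cal(n):
    c=calibration(n); R=cv2.Rodrigues(np.array(c["rvec"],float))[0]; t=np.array(c["tvec"],float).ravel()
    return np.array(c["mtx"]),R,t
def ray(c,uv):
    K,R,t=c; d=R.T@np.linalg.solve(K,[uv[0],uv[1],1.]); return -R.T@t,d
def plane(c,uv,z):
    o,d=ray(c,uv); return o+d*(z-o[2])/d[2]
def proj(c,P):
    K,R,t=c; p=K@(R@np.array(P,float)+t); return p[:2]/p[2]
def tri(obs):
    A=np.zeros((3,3));b=np.zeros(3);L=[]
    for c,uv in obs:
        o,d=ray(c,uv);d=d/np.linalg.norm(d);M=np.eye(3)-np.outer(d,d);A+=M;b+=M@o;L.append((M,o))
    X=np.linalg.solve(A,b); return X,[round(1000*float(np.linalg.norm(M@(X-o))),1) for M,o in L]
def crop(src,dst,x,y,w,h,s):
    im=cv2.imread(src)[y:y+h,x:x+w]; cv2.imwrite(dst,cv2.resize(im,None,fx=s,fy=s,interpolation=cv2.INTER_CUBIC))
E
python3 - <<'E'
from h import *
crop("pics/a_top.png","pics/b_top.png",280,145,260,195,3)
crop("pics/a_side.png","pics/b_side.png",280,190,200,150,4)
E
```

```text
(no output)
```

View pics/b_top.png

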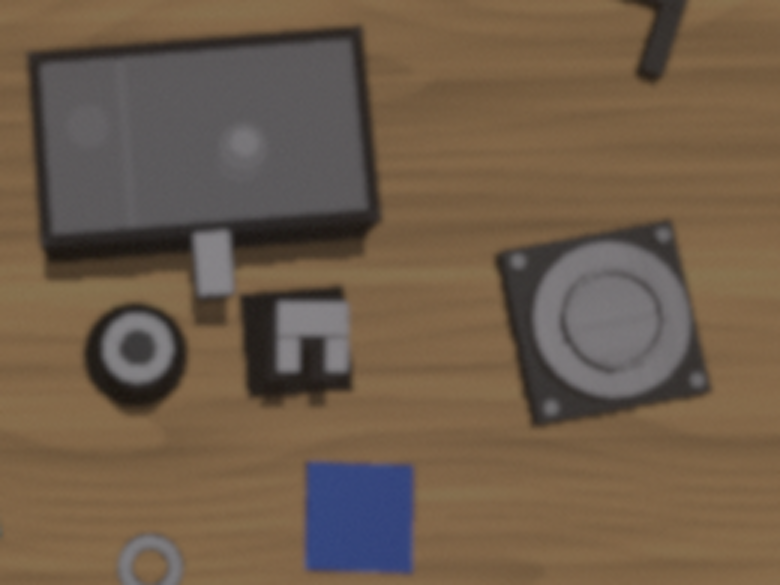

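View pics/b_side.png

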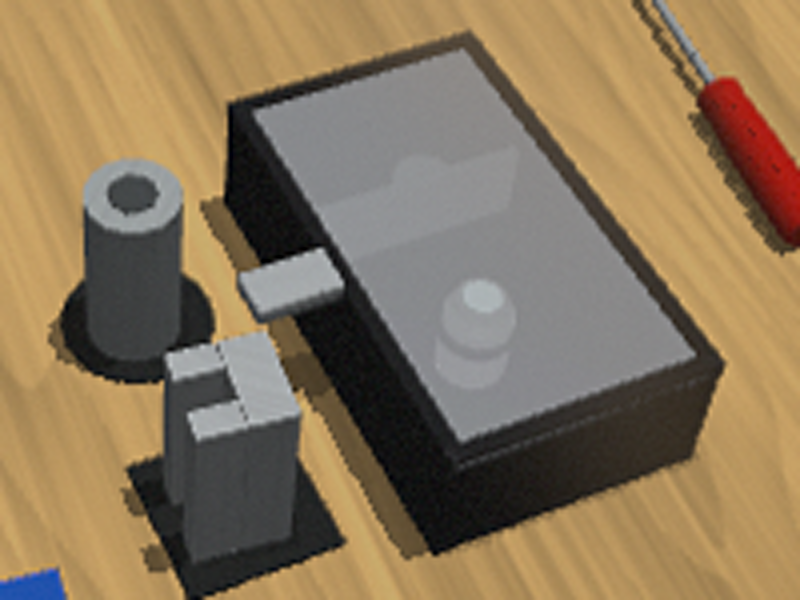

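```bash
cat > m1.py <<'E'
from h import *
T=cal("top");S=cal("side")
t=lambda u,v:(280+(u+.5)/3-.5,145+(v+.5)/3-.5)
s=lambda u,v:(280+(u+.5)/4-.5,190+(v+.5)/4-.5)
P={'case++':(t(32,55),s(470,33)),'case+-':(t(360,30),s(722,362)),'case--':(t(377,213),s(456,463)),'case-+':(t(47,240),s(232,103)),
'cyl':(t(138,345),s(133,196)),'b++':(t(277,300),s(265,335)),'b+-':(t(349,299),s(300,412)),'b--':(t(349,373),s(193,440)),'b-+':(t(277,373),s(167,352)),
'tabo+':(t(197,297),s(240,274)),'tabo-':(t(234,295),s(258,305)),'tabi+':(t(193,232),s(322,248)),
'lens':(t(245,140),s(485,295)),'dish':(t(612,320),(397.5,421)),'rpad':(t(136,353),s(137,318)),
'sp-+':(t(249,396),s(128,470)),'sp--':(t(352,388),s(195,600)),'sp+-':(t(343,289),s(343,543)),
'tr++':((148,214),(308,144.5)),'tr+-':((206,212),(326,174)),'tr--':((210,310),(244,197)),'tr-+':((152,312),(225,164))}
for k,(a,b) in P.items():
    X,e=tri([(T,a),(S,b)]); print(k,np.round(X*1000,1),e)
E
python3 m1.py
```

```text
case++ [663.7  74.7  71.1] [1.2, 1.2]
case+- [ 676.7 -139.6   69.5] [1.9, 1.9]
case-- [ 554.5 -145.8   64.4] [0.1, 0.1]
case-+ [539.7  66.8  71.9] [0.6, 0.6]
cyl [470.5   9.4  92.1] [0.5, 0.5]
b++ [497.2 -77.5  89. ] [0.6, 0.6]
b+- [ 495.4 -121.3   94.1] [0.3, 0.3]
b-- [ 450.6 -119.7   94.2] [0.6, 0.6]
b-+ [453.4 -76.1  94.4] [2.6, 2.6]
tabo+ [504.  -28.9  69.7] [2.2, 2.2]
tabo- [503.5 -52.   75.7] [1.7, 1.7]
tabi+ [544.6 -27.   69.5] [0.7, 0.7]
lens [607.9 -63.2  53.5] [0.8, 0.8]
dish [ 487.5 -305.4   28.9] [2.1, 2.1]
rpad [472.7  11.9   4.5] [0.6, 0.6]
sp-+ [442.1 -64.5   1.4] [0.8, 0.8]
sp-- [ 446.8 -134.9    1.8] [1.5, 1.5]
sp+- [ 514.7 -131.1    3.7] [1.6, 1.6]
tr++ [5.830e+02 3.796e+02 3.000e-01] [1.7, 1.7]
tr+- [583.5 256.1   7.5] [2.1, 2.1]
tr-- [388.6 244.    7.6] [8.4, 8.4]
tr-+ [380.3 363.    6.9] [1.7, 1.7]
```

```bash
cat >> h.py <<'E'
from scipy.spatial.transform import Rotation as Ro
def goto(x,y,z,yawdeg=None):
    """shift/turn from the current pose to TCP (mm) and jaw-axis yaw (deg; 90 = along world y)"""
    o=get_obs(); R=Ro.from_quat(o["ee_rot"]).as_matrix(); d=R.T@(np.array([x,y,z])/1000-o["position"])
    cy=np.degrees(np.arctan2(R[1,1],R[0,1])); tn=None
    if yawdeg is not None:
        w=(yawdeg-cy+90)%180-90; tn=-w/180
    print("pos",np.round(o["position"]*1000,1),"yaw",round(cy,2),"tilt",np.round(R[:,2],4),"-> delta",np.round(d,4),"turn",tn and round(tn,4),"t",round(o["clock"],2),"F",np.round(o["ft_force"],1),"w",round(o["grip_width"]*85.4,1))
E
python3 - <<'E'
from h import *
goto(440,-40,300,93.6)
c=cal("wrist");cp=-c[1].T@c[2];print(cp, c[1])
T=cal("top")
for p in((148,214),(206,212),(210,310),(152,312)):print(np.round(plane(T,p,.012)*1000,1))
E
```

```text
pos [236.2 578.3 230.7] yaw 67.78 tilt [-4.e-04 -1.e-03 -1.e+00] -> delta [-0.4225 -0.4955 -0.0687] turn -0.1434 t 0.15 F [-0.4 -0.9  0.1] w 85.7
[0.16255756 0.6082035  0.37435216] [[ 0.37833391  0.92566648 -0.00224219]
 [ 0.88052151 -0.35913313  0.30936268]
 [ 0.28556142 -0.11901669 -0.95094148]]
[579.  375.1  12. ]
[580.6 255.3  12. ]
[380.4 244.7  12. ]
[378.7 361.4  12. ]
```

```bash
python3 -m handwheel '[{"jaw":85,"delta_pos":[-0.42,-0.495,-0.069],"turn":-0.1434},{"jaw":85,"delta_pos":[-0.42,-0.495,-0.069],"turn":-0.1434},{"jaw":85,"delta_pos":[-0.42,-0.495,-0.069],"turn":-0.1434},{"jaw":85,"delta_pos":[-0.42,-0.495,-0.069],"turn":-0.1434},{"jaw":85,"delta_pos":[-0.42,-0.495,-0.069],"turn":-0.1434},{"jaw":85,"delta_pos":[-0.42,-0.495,-0.069],"turn":-0.1434},{"jaw":85,"delta_pos":[-0.42,-0.495,-0.069],"turn":-0.1434},{"jaw":85,"delta_pos":[-0.42,-0.495,-0.069],"turn":-0.1434},{"jaw":85,"delta_pos":[-0.42,-0.495,-0.069],"turn":-0.1434},{"jaw":85,"delta_pos":[-0.42,-0.495,-0.069],"turn":-0.1434}]' 40; python3 -c "
from h import *
goto(440,-40,300,93.6)"
```

```text
clock: 0.98
position: [0.3651, 0.1827, 0.2755]
ee_rot: [-0.031, 1.0, 0.0, 0.0]
ft_force: [0.9, -0.2, -0.1]
grip_width: 0.992
pos [365.1 182.7 275.5] yaw 93.59 tilt [ 0.e+00  6.e-04 -1.e+00] -> delta [-0.0608 -0.2269 -0.0246] turn -0.0 t 0.98 F [ 0.9 -0.2 -0.1] w 84.7
```

```bash
python3 -m handwheel '[{"jaw":85,"delta_pos":[-0.06,-0.227,-0.025],"turn":0},{"jaw":85,"delta_pos":[-0.06,-0.227,-0.025],"turn":0},{"jaw":85,"delta_pos":[-0.06,-0.227,-0.025],"turn":0},{"jaw":85,"delta_pos":[-0.06,-0.227,-0.025],"turn":0},{"jaw":85,"delta_pos":[-0.06,-0.227,-0.025],"turn":0},{"jaw":85,"delta_pos":[-0.06,-0.227,-0.025],"turn":0},{"jaw":85,"delta_pos":[-0.06,-0.227,-0.025],"turn":0}]'; python3 -c "
from h import *
goto(440,-40,300,93.6)
c=cal('wrist');np.savez('pics/w1.npz',*c)
cv2.imwrite('pics/w1.png',camera('wrist')[:,:,::-1])"
```

```text
clock: 1.57
position: [0.44, -0.044, 0.3011]
ee_rot: [-0.027, 1.0, -0.0, 0.001]
ft_force: [0.3, 0.1, 0.2]
grip_width: 0.997
pos [440.  -44.  301.1] yaw 93.13 tilt [ 1.7e-03 -5.0e-04 -1.0e+00] -> delta [-0.0002  0.004   0.0011] turn -0.0026 t 1.57 F [0.3 0.1 0.2] w 85.1
```

View pics/w1.png

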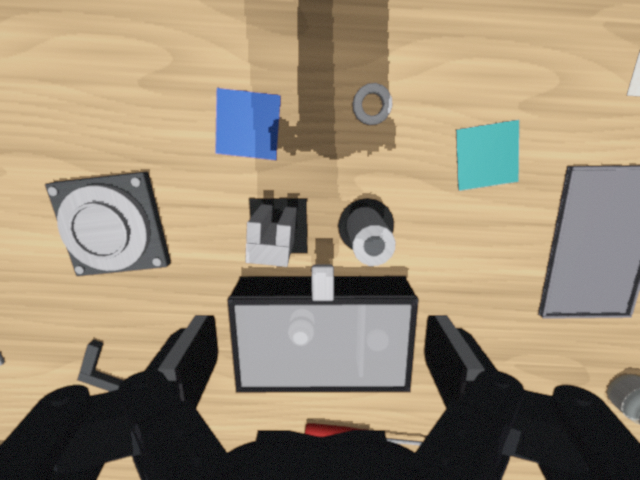

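The wrist view shows everything: block top (269,248), cylinder top (375,247), tab (322,283), stage (103,228), tray (595,240). I'll enlarge it for the measurement.

```bash
python3 -c "
from h import *
crop('pics/w1.png','pics/w1c.png',225,185,200,150,4)
crop('pics/w1.png','pics/w1s.png',40,160,140,125,5)
w=[cv2.imread('pics/w1c.png'),cv2.imread('pics/w1s.png')]
"
```

```text
(no output)
```

View pics/w1c.png

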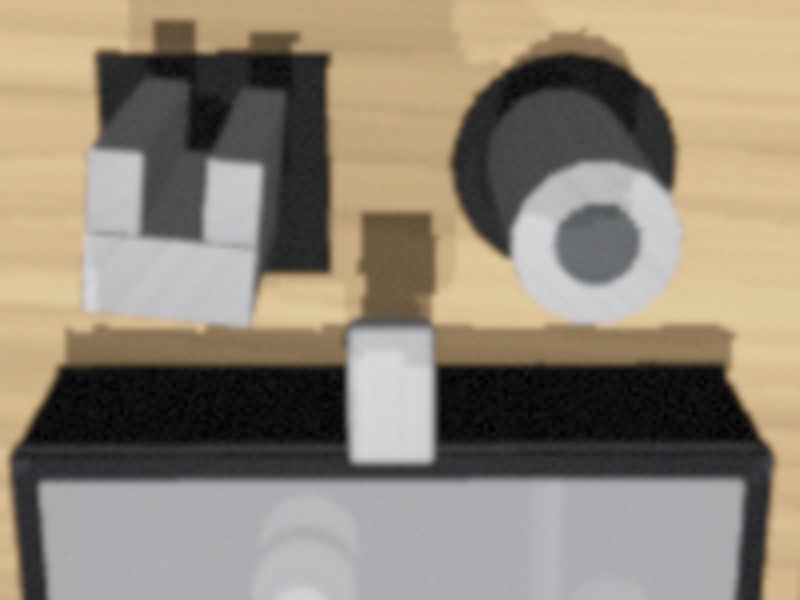

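View pics/w1s.png

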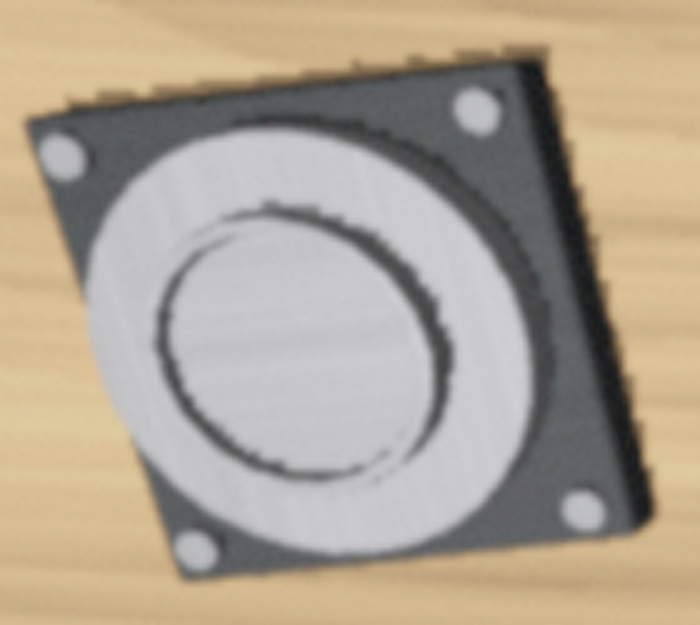

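```bash
cat > m2.py <<'E'
from h import *
exec(open('m1.py').read().split("for k")[0].replace("from h import *",""))
W=tuple(np.load('pics/w1.npz').values())
w=lambda u,v:(225+(u+.5)/4-.5,185+(v+.5)/4-.5)
q=lambda u,v:(40+(u+.5)/5-.5,160+(v+.5)/5-.5)
Q={'b--':w(90,148),'b-+':w(265,162),'b++':w(248,323),'b+-':w(85,310),'cyl':w(596,242),'tabo+':w(433,349),'tabo-':w(350,348),'tabi+':w(435,463),'lens':(301,339),
'sp--':w(97,54),'sp-+':w(328,54),'rpad':w(565,158),'dish':q(303,345),'case-+':w(770,450),'case--':w(14,450),'tr-+':(641,165),'tr--':(568,165),'tr+-':(542,317),'tr++':(631,317)}
for k in Q:
    X,e=tri([(T,P[k][0]),(S,P[k][1]),(W,Q[k])]); print(k,np.round(X*1000,1),e,'W/T/S on plane',*[np.round(plane(c,p,X[2])[:2]*1000,1) for c,p in ((W,Q[k]),(T,P[k][0]),(S,P[k][1]))])
E
python3 m2.py
```

```text
b-- [ 451.2 -118.8   93. ] [1.4, 0.4, 1.4] W/T/S on plane [ 452.  -117.7] [ 450.  -119.7] [ 451.5 -119.1]
b-+ [453.5 -75.1  93. ] [2.6, 2.9, 1.2] W/T/S on plane [453.2 -74. ] [450.9 -75.5] [456.3 -75.6]
b++ [497.4 -77.5  89.3] [0.9, 0.4, 0.6] W/T/S on plane [498.  -77.4] [496.5 -77.3] [497.7 -77.8]
b+- [ 495.6 -120.5   92.7] [1.1, 0.2, 1.0] W/T/S on plane [ 495.4 -119.5] [ 495.8 -121.5] [ 495.5 -120.3]
cyl [470.5  10.3  91.3] [0.8, 0.8, 1.0] W/T/S on plane [470.1  11.3] [470.1   9.6] [471.2  10. ]
tabo+ [505.5 -28.6  71.8] [4.0, 1.8, 4.0] W/T/S on plane [509.7 -27.4] [501.6 -28.3] [505.5 -30.9]
tabo- [504.9 -51.5  77.2] [3.2, 1.5, 3.5] W/T/S on plane [508.5 -50.4] [501.7 -51.4] [504.8 -53.3]
tabi+ [545.1 -25.9  69. ] [1.5, 0.8, 1.7] W/T/S on plane [545.9 -24.4] [543.9 -26.8] [545.5 -26.7]
lens [608.6 -61.9  52.3] [1.7, 0.9, 1.9] W/T/S on plane [609.4 -60.1] [607.4 -63.1] [609.3 -62.5]
sp-- [ 446.6 -134.3    0.5] [1.3, 1.8, 0.9] W/T/S on plane [ 446.  -133.6] [ 445.4 -134.7] [ 448.5 -134.4]
sp-+ [ 4.423e+02 -6.340e+01 -1.000e-01] [1.3, 0.9, 1.2] W/T/S on plane [442.2 -62.2] [441.4 -64.4] [443.2 -63.7]
rpad [472.1  12.8   3.1] [0.8, 1.5, 1.8] W/T/S on plane [470.5  13.7] [472.2  12.1] [473.7  12.9]
dish [ 487.3 -305.4   28.7] [1.9, 2.3, 0.4] W/T/S on plane [ 486.9 -305.3] [ 485.5 -304.8] [ 489.6 -305.7]
case-+ [539.1  69.   69.1] [2.7, 0.9, 3.2] W/T/S on plane [536.5  70.9] [540.7  66.8] [540.1  69.4]
case-- [ 553.6 -146.1   63.4] [1.1, 1.2, 2.2] W/T/S on plane [ 551.3 -146.4] [ 554.7 -146. ] [ 554.8 -145.2]
tr-+ [380.6 361.6  -4.7] [6.3, 9.9, 15.1] W/T/S on plane [380.4 341.6] [378.4 368. ] [383.5 377.1]
tr-- [387.2 244.2   7.7] [7.1, 9.8, 2.7] W/T/S on plane [384.5 244.8] [380.3 245.8] [396.7 241.4]
tr+- [583.1 257.   10. ] [2.3, 3.4, 3.9] W/T/S on plane [584.3 261.7] [581.  255.8] [584.5 253.1]
tr++ [581.3 380.    4.2] [1.7, 4.5, 5.5] W/T/S on plane [580.6 387. ] [580.5 378.3] [583.1 374.5]
```

Measurements agree: cylinder (470.5, 10.3) with its top at 92 mm, block (474.4, -98.0) with yaw about -2° and its top at 93 mm. Now the cylinder.

```bash
python3 -c "
from h import *
goto(470.5,10.5,150,93.6)"
```

```text
pos [439.5 -40.8 300.6] yaw 93.28 tilt [ 5.e-04  1.e-04 -1.e+00] -> delta [-0.0338  0.0495  0.1506] turn -0.0018 t 1.62 F [-0.3  0.9  0.1] w 84.9
```

```bash
python3 -m handwheel '[{"jaw":85,"delta_pos":[-0.034,0.0495,0.12],"turn":0},{"jaw":85,"delta_pos":[-0.034,0.0495,0.15],"turn":0},{"jaw":85,"delta_pos":[-0.034,0.0495,0.15],"turn":0},{"jaw":85,"delta_pos":[-0.034,0.0495,0.15],"turn":0},{"jaw":85,"delta_pos":[-0.034,0.0495,0.15],"turn":0},{"jaw":85,"delta_pos":[-0.034,0.0495,0.18],"turn":0},{"jaw":85,"delta_pos":[-0.034,0.0495,0.21],"turn":0},{"jaw":85,"delta_pos":[-0.034,0.0495,0.24],"turn":0},{"jaw":85,"delta_pos":[-0.034,0.0495,0.26],"turn":0},{"jaw":85,"delta_pos":[-0.034,0.0495,0.26],"turn":0}]'; python3 -c "
from h import *
goto(470.5,10.5,40,93.6)
cv2.imwrite('pics/w2.png',camera('wrist')[:,:,::-1])"
```

```text
clock: 2.45
position: [0.4678, 0.0137, 0.0384]
ee_rot: [-0.032, 0.999, -0.0, -0.002]
ft_force: [-0.5, 0.7, 0.4]
grip_width: 0.995
pos [467.8  13.7  38.4] yaw 93.65 tilt [-5.e-03 -9.e-04 -1.e+00] -> delta [-0.0025 -0.0034 -0.0016] turn 0.0003 t 2.45 F [-0.5  0.7  0.4] w 85.0
```

View pics/w2.png

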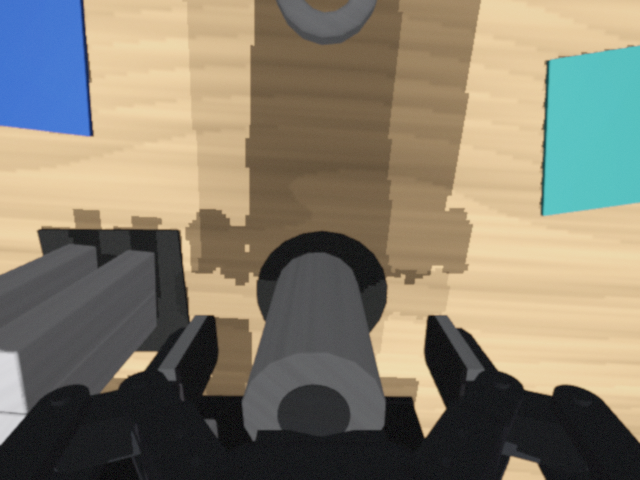

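The cylinder stands between the pads at about (315,390), slightly left of centre. I'll centre on it and close.

```bash
python3 -c "
from h import *
goto(470.5,10.5,40,93.6)"
```

```text
pos [469.1  13.7  40.4] yaw 93.63 tilt [-2.7e-03 -5.0e-04 -1.0e+00] -> delta [-0.0012 -0.0033  0.0004] turn 0.0001 t 2.5 F [0.8 0.3 0.4] w 84.9
```

```bash
python3 -m handwheel '[{"jaw":85,"delta_pos":[-0.001,-0.003,0],"turn":0},{"jaw":60,"delta_pos":[-0.001,-0.003,0],"turn":0},{"jaw":40,"delta_pos":[-0.001,-0.003,0],"turn":0},{"jaw":30,"delta_pos":[-0.001,-0.003,0],"turn":0},{"jaw":30,"delta_pos":[-0.001,-0.003,0],"turn":0},{"jaw":30,"delta_pos":[-0.001,-0.003,0],"turn":0},{"jaw":30,"delta_pos":[-0.001,-0.003,0],"turn":0},{"jaw":30,"delta_pos":[-0.001,-0.003,0],"turn":0}]' 60; python3 -c "
from h import *
goto(435,309,150,93.6)"
```

```text
clock: 3.17
position: [0.4719, 0.011, 0.0415]
ee_rot: [-0.031, 1.0, 0.0, 0.001]
ft_force: [-2.2, 0.2, 9.0]
grip_width: 0.504
pos [471.9  11.   41.5] yaw 93.61 tilt [ 0.0015  0.001  -1.    ] -> delta [ 0.018   0.2998 -0.1083] turn 0.0 t 3.17 F [-2.2  0.2  9. ] w 43.0
```

```bash
python3 -m handwheel '[{"jaw":30,"delta_pos":[0,0,-0.01],"turn":0},{"jaw":30,"delta_pos":[0,0,-0.03],"turn":0},{"jaw":30,"delta_pos":[0,0,-0.06],"turn":0},{"jaw":30,"delta_pos":[0.002,0.02,-0.08],"turn":0},{"jaw":30,"delta_pos":[0.004,0.05,-0.08],"turn":0},{"jaw":30,"delta_pos":[0.006,0.085,-0.08],"turn":0},{"jaw":30,"delta_pos":[0.008,0.12,-0.08],"turn":0},{"jaw":30,"delta_pos":[0.01,0.155,-0.08],"turn":0},{"jaw":30,"delta_pos":[0.012,0.19,-0.08],"turn":0},{"jaw":30,"delta_pos":[0.014,0.22,-0.08],"turn":0}]'; python3 -c "
from h import *
goto(435,309,65,93.6)
cv2.imwrite('pics/w3.png',camera('wrist')[:,:,::-1])"
```

```text
clock: 4.0
position: [0.4421, 0.2314, 0.1206]
ee_rot: [-0.032, 0.999, -0.0, -0.0]
ft_force: [0.9, -0.5, -5.5]
grip_width: 0.502
pos [442.1 231.4 120.6] yaw 93.65 tilt [-7.e-04 -1.e-04 -1.e+00] -> delta [0.0021 0.0779 0.0556] turn 0.0003 t 4.0 F [ 0.9 -0.5 -5.5] w 42.9
```

View pics/w3.png

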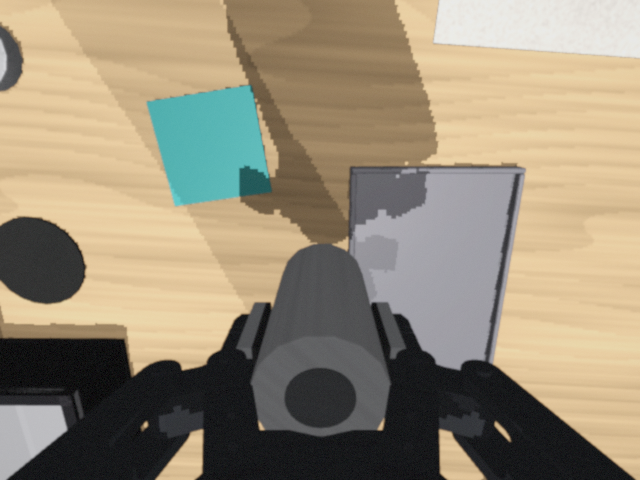

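The cylinder is held and the tray's near edge runs from (350,168) to (524,168). I'll check the tray position from this view.

```bash
python3 -c "
from h import *
W=cal('wrist')
for p in ((350,168),(524,168),(349,235),(492,360)):print(np.round(plane(W,p,.012)*1000,1))
goto(435,309,65,93.6)"
```

```text
[384.5 253.9  12. ]
[376.2 372.9  12. ]
[432.1 257.7  12. ]
[529.7 384.2  12. ]
pos [440.7 237.9 120.6] yaw 94.02 tilt [-6.0e-04  2.8e-03 -1.0e+00] -> delta [0.0006 0.0711 0.0558] turn 0.0023 t 4.05 F [-3.3  8.2 -4.5] w 42.6
```

```bash
python3 -m handwheel '[{"jaw":30,"delta_pos":[0,0.03,0],"turn":0},{"jaw":30,"delta_pos":[0,0.06,0.01],"turn":0},{"jaw":30,"delta_pos":[0,0.076,0.03],"turn":0},{"jaw":30,"delta_pos":[0,0.076,0.05],"turn":0},{"jaw":30,"delta_pos":[0,0.076,0.06],"turn":0},{"jaw":30,"delta_pos":[0,0.076,0.065],"turn":0},{"jaw":30,"delta_pos":[0,0.076,0.068],"turn":0},{"jaw":30,"delta_pos":[0,0.076,0.068],"turn":0}]'; python3 -c "
from h import *
goto(435,315,42.5,93.6)"
```

```text
clock: 4.72
position: [0.439, 0.3042, 0.0526]
ee_rot: [-0.031, 1.0, -0.0, -0.0]
ft_force: [-0.5, -0.7, -7.1]
grip_width: 0.501
pos [439.  304.2  52.6] yaw 93.52 tilt [-0.e+00 -4.e-04 -1.e+00] -> delta [0.0033 0.011  0.0101] turn -0.0004 t 4.72 F [-0.5 -0.7 -7.1] w 42.8
```

```bash
python3 -m handwheel '[{"jaw":30,"delta_pos":[0.002,0.008,0.003],"turn":0},{"jaw":30,"delta_pos":[0.002,0.008,0.006],"turn":0},{"jaw":30,"delta_pos":[0.002,0.008,0.008],"turn":0},{"jaw":30,"delta_pos":[0.002,0.008,0.009],"turn":0},{"jaw":30,"delta_pos":[0.002,0.008,0.010],"turn":0},{"jaw":30,"delta_pos":[0.002,0.008,0.010],"turn":0}]'; python3 -c "
from h import *
goto(435,315,42.5,93.6)"
```

```text
clock: 5.22
position: [0.4363, 0.313, 0.0426]
ee_rot: [-0.031, 1.0, 0.0, 0.0]
ft_force: [-0.7, -0.5, -2.4]
grip_width: 0.501
pos [436.3 313.   42.6] yaw 93.58 tilt [ 1.e-04  2.e-04 -1.e+00] -> delta [0.0011 0.0021 0.0001] turn -0.0001 t 5.22 F [-0.7 -0.5 -2.4] w 42.8
```

```bash
python3 -m handwheel '[{"jaw":30,"delta_pos":[0,0,0.0005],"turn":0},{"jaw":30,"delta_pos":[0,0,0.001],"turn":0},{"jaw":30,"delta_pos":[0,0,0.001],"turn":0}]'; python3 -m handwheel '[{"jaw":46,"delta_pos":[0,0,0],"turn":0},{"jaw":50,"delta_pos":[0,0,0],"turn":0},{"jaw":60,"delta_pos":[0,0,0],"turn":0},{"jaw":70,"delta_pos":[0,0,0],"turn":0},{"jaw":80,"delta_pos":[0,0,0],"turn":0},{"jaw":85,"delta_pos":[0,0,-0.02],"turn":0},{"jaw":85,"delta_pos":[0,0,-0.06],"turn":0},{"jaw":85,"delta_pos":[0,0,-0.1],"turn":0},{"jaw":85,"delta_pos":[0,0,-0.14],"turn":0},{"jaw":85,"delta_pos":[0,0,-0.14],"turn":0}]'; python3 -c "
from h import *
cv2.imwrite('pics/w4.png',camera('wrist')[:,:,::-1])
goto(474,-98,190,88)"
```

```text
clock: 5.47
position: [0.4364, 0.3131, 0.0426]
ee_rot: [-0.031, 1.0, 0.0, 0.0]
ft_force: [-5.3, -3.4, 10.3]
grip_width: 0.499
clock: 6.3
position: [0.4392, 0.3151, 0.1894]
ee_rot: [-0.031, 1.0, 0.004, 0.004]
ft_force: [0.2, -0.0, 1.2]
grip_width: 0.995
pos [438.1 314.5 185.8] yaw 93.58 tilt [ 0.0055  0.0058 -1.    ] -> delta [-0.0101 -0.4139 -0.0064] turn 0.031 t 6.35 F [ 0.3  0.1 -1.4] w 85.2
```

View pics/w4.png

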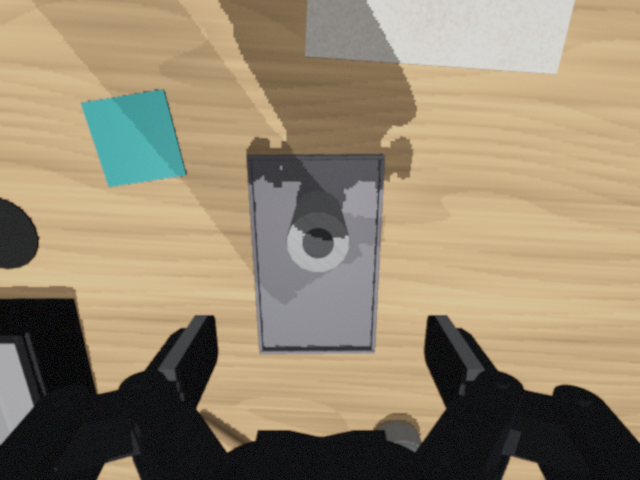

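The cylinder stands upright in the tray at (318,243), near the tray's midline. Next, the block.

```bash
python3 -m handwheel '[{"jaw":85,"delta_pos":[-0.01,-0.04,-0.005],"turn":0.0},{"jaw":85,"delta_pos":[-0.01,-0.08,-0.005],"turn":0.01},{"jaw":85,"delta_pos":[-0.01,-0.12,-0.005],"turn":0.02},{"jaw":85,"delta_pos":[-0.01,-0.16,-0.005],"turn":0.031},{"jaw":85,"delta_pos":[-0.01,-0.2,-0.005],"turn":0.031},{"jaw":85,"delta_pos":[-0.01,-0.24,-0.005],"turn":0.031},{"jaw":85,"delta_pos":[-0.01,-0.28,-0.005],"turn":0.031},{"jaw":85,"delta_pos":[-0.01,-0.32,-0.005],"turn":0.031},{"jaw":85,"delta_pos":[-0.01,-0.36,-0.005],"turn":0.031},{"jaw":85,"delta_pos":[-0.01,-0.4,-0.005],"turn":0.031}]'; python3 -m handwheel '[{"jaw":85,"delta_pos":[0,-0.014,0],"turn":0},{"jaw":85,"delta_pos":[0,-0.014,0],"turn":0},{"jaw":85,"delta_pos":[0,-0.014,0],"turn":0}]';python3 -c "
from h import *
W=cal('wrist');np.savez('pics/w5.npz',*W)
cv2.imwrite('pics/w5.png',camera('wrist')[:,:,::-1])
goto(474,-98,40,88)
R=Ro.from_euler('z',-2,degrees=True).as_matrix()
for s in ((-1,-1),(-1,1),(1,1),(1,-1)): print(proj(W,R@np.array([.022*s[0],.022*s[1],0])+[.4744,-.098,.093]))
"
```

```text
clock: 7.18
position: [0.4704, -0.0875, 0.1857]
ee_rot: [0.017, 1.0, 0.0, -0.0]
ft_force: [1.7, 0.2, 0.9]
grip_width: 0.996
clock: 7.43
position: [0.4702, -0.1001, 0.1856]
ee_rot: [0.018, 1.0, -0.0, -0.001]
ft_force: [0.9, 0.4, 0.8]
grip_width: 0.998
pos [470.4 -98.9 185.6] yaw 88.02 tilt [-1.1e-03  1.0e-04 -1.0e+00] -> delta [-0.0037  0.0011  0.1456] turn 0.0001 t 7.48 F [ 0.3  0.5 -0.1] w 84.8
[292.27092868 226.36004034]
[357.53104384 226.25279908]
[355.71469154 286.19110223]
[293.88951303 286.27513162]
```

View pics/w5.png

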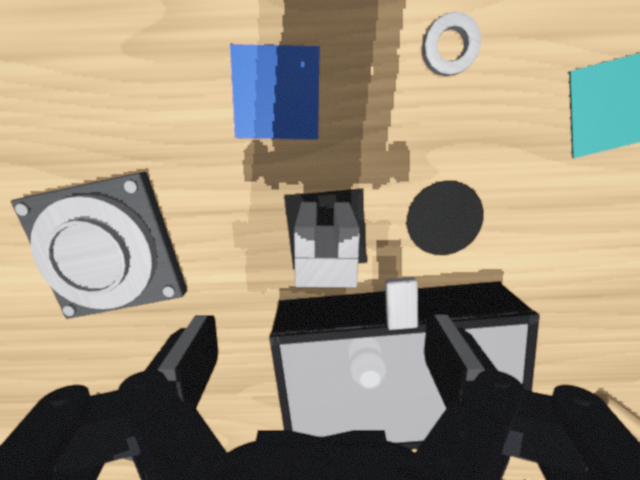

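The block's top face has corners (294,230), (359,230), (358,287) and (294,287), within about 2 mm of the prediction. Its slot faces the robot. Going down.

```bash
python3 -m handwheel '[{"jaw":72,"delta_pos":[-0.004,0.001,0.03],"turn":0},{"jaw":72,"delta_pos":[-0.004,0.001,0.06],"turn":0},{"jaw":72,"delta_pos":[-0.004,0.001,0.09],"turn":0},{"jaw":72,"delta_pos":[-0.004,0.001,0.12],"turn":0},{"jaw":72,"delta_pos":[-0.004,0.001,0.145],"turn":0},{"jaw":72,"delta_pos":[-0.004,0.001,0.145],"turn":0},{"jaw":72,"delta_pos":[-0.004,0.001,0.145],"turn":0}]'; python3 -c "
from h import *
goto(474.5,-98,40,88)"
python3 -m handwheel '[{"jaw":55,"delta_pos":[0,0,0],"turn":0},{"jaw":48,"delta_pos":[0,0,0],"turn":0},{"jaw":40,"delta_pos":[0,0,0],"turn":0},{"jaw":30,"delta_pos":[0,0,0],"turn":0},{"jaw":30,"delta_pos":[0,0,0],"turn":0},{"jaw":30,"delta_pos":[0,0,0],"turn":0},{"jaw":30,"delta_pos":[0,0,0],"turn":0}]' 50; python3 -c "
from h import *
goto(525,318,150,93.6)"
```

```text
clock: 8.07
position: [0.4739, -0.0977, 0.0407]
ee_rot: [0.017, 1.0, -0.0, -0.002]
ft_force: [-0.9, 0.3, 1.5]
grip_width: 0.844
pos [473.9 -97.7  40.7] yaw 88.1 tilt [-3.1e-03 -4.0e-04 -1.0e+00] -> delta [-0.0006 -0.0003  0.0007] turn 0.0006 t 8.07 F [-0.9  0.3  1.5] w 72.1
clock: 8.65
position: [0.4761, -0.0983, 0.043]
ee_rot: [0.017, 1.0, 0.001, 0.001]
ft_force: [-1.2, 2.1, 9.0]
grip_width: 0.51
pos [476.1 -98.3  43. ] yaw 88.03 tilt [ 0.0029  0.0011 -1.    ] -> delta [-0.0349  0.4179 -0.1064] turn -0.0309 t 8.65 F [-1.2  2.1  9. ] w 43.6
```

```bash
python3 -m handwheel '[{"jaw":30,"delta_pos":[0,0,-0.01],"turn":0},{"jaw":30,"delta_pos":[0,0,-0.035],"turn":0},{"jaw":30,"delta_pos":[0,0,-0.07],"turn":0},{"jaw":30,"delta_pos":[0,0,-0.1],"turn":0},{"jaw":30,"delta_pos":[0,0.02,-0.11],"turn":0},{"jaw":30,"delta_pos":[-0.004,0.05,-0.11],"turn":0},{"jaw":30,"delta_pos":[-0.007,0.085,-0.11],"turn":0},{"jaw":30,"delta_pos":[-0.01,0.12,-0.11],"turn":-0.01},{"jaw":30,"delta_pos":[-0.014,0.155,-0.11],"turn":-0.02},{"jaw":30,"delta_pos":[-0.017,0.19,-0.11],"turn":-0.03}]'; python3 -m handwheel '[{"jaw":30,"delta_pos":[-0.003,0.035,0],"turn":0},{"jaw":30,"delta_pos":[-0.006,0.07,0],"turn":0},{"jaw":30,"delta_pos":[-0.009,0.105,0],"turn":0},{"jaw":30,"delta_pos":[-0.012,0.14,0],"turn":0},{"jaw":30,"delta_pos":[-0.015,0.175,0],"turn":0},{"jaw":30,"delta_pos":[-0.018,0.2,0],"turn":0},{"jaw":30,"delta_pos":[-0.018,0.215,0],"turn":0},{"jaw":30,"delta_pos":[-0.018,0.225,0],"turn":0},{"jaw":30,"delta_pos":[-0.018,0.225,0],"turn":0}]'; python3 -c "
from h import *
cv2.imwrite('pics/w6.png',camera('wrist')[:,:,::-1])
goto(525,318,60,93.6)"
```

```text
clock: 9.48
position: [0.4981, 0.092, 0.1524]
ee_rot: [-0.03, 1.0, 0.0, 0.0]
ft_force: [1.5, -1.3, -4.1]
grip_width: 0.511
clock: 10.23
position: [0.5022, 0.3176, 0.1516]
ee_rot: [-0.031, 1.0, 0.0, -0.0]
ft_force: [-0.7, 0.9, -3.5]
grip_width: 0.508
pos [502.8 315.7 151.6] yaw 93.42 tilt [ 1.e-04 -6.e-04 -1.e+00] -> delta [-0.0223  0.001   0.0916] turn -0.001 t 10.28 F [ 0.3 -0.9 -3.5] w 43.4
```

View pics/w6.png

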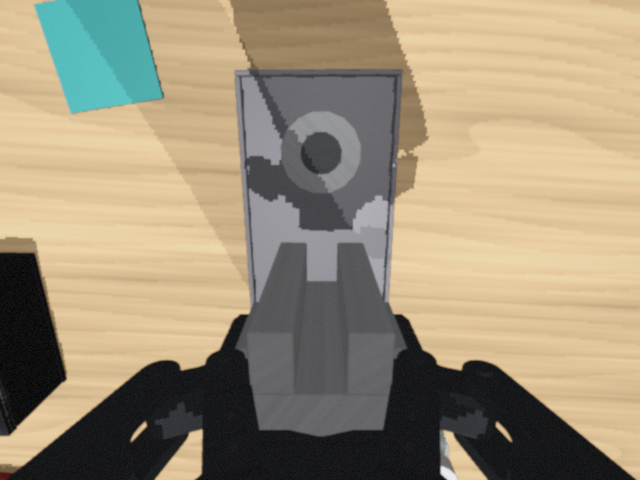

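```bash
python3 -m handwheel '[{"jaw":30,"delta_pos":[-0.022,0.001,0.03],"turn":0},{"jaw":30,"delta_pos":[-0.022,0.001,0.06],"turn":0},{"jaw":30,"delta_pos":[-0.022,0.001,0.085],"turn":0},{"jaw":30,"delta_pos":[-0.022,0.001,0.098],"turn":0},{"jaw":30,"delta_pos":[-0.022,0.001,0.1],"turn":0},{"jaw":30,"delta_pos":[-0.022,0.001,0.1],"turn":0}]'; python3 -c "
from h import *
goto(525,318,44,93.6)"
```

```text
clock: 10.78
position: [0.525, 0.3173, 0.0517]
ee_rot: [-0.029, 1.0, -0.0, -0.0]
ft_force: [-0.1, 0.2, -4.0]
grip_width: 0.508
pos [525.  317.3  51.7] yaw 93.34 tilt [-3.e-04 -7.e-04 -1.e+00] -> delta [-0.      0.0007  0.0077] turn -0.0015 t 10.78 F [-0.1  0.2 -4. ] w 43.3
```

```bash
python3 -m handwheel '[{"jaw":30,"delta_pos":[0,0,0.002],"turn":0},{"jaw":30,"delta_pos":[0,0,0.004],"turn":0},{"jaw":30,"delta_pos":[0,0,0.006],"turn":0},{"jaw":30,"delta_pos":[0,0,0.007],"turn":0},{"jaw":30,"delta_pos":[0,0,0.008],"turn":0},{"jaw":30,"delta_pos":[0,0,0.008],"turn":0}]'
```

```text
clock: 11.28
position: [0.525, 0.3188, 0.0441]
ee_rot: [-0.03, 1.0, 0.0, 0.0]
ft_force: [-2.2, 0.4, 3.0]
grip_width: 0.507
```

Contact (3 N). Releasing.

```bash
python3 -m handwheel '[{"jaw":46,"delta_pos":[0,0,0],"turn":0},{"jaw":50,"delta_pos":[0,0,0],"turn":0},{"jaw":60,"delta_pos":[0,0,0],"turn":0},{"jaw":70,"delta_pos":[0,0,0],"turn":0},{"jaw":72,"delta_pos":[0,0,-0.01],"turn":0},{"jaw":72,"delta_pos":[0,0,-0.04],"turn":0},{"jaw":72,"delta_pos":[0,0,-0.08],"turn":0},{"jaw":72,"delta_pos":[0,0,-0.12],"turn":0},{"jaw":72,"delta_pos":[0.02,-0.02,-0.15],"turn":0},{"jaw":72,"delta_pos":[0.04,-0.05,-0.15],"turn":0}]'; python3 -c "
from h import *
cv2.imwrite('pics/w7.png',camera('wrist')[:,:,::-1])
goto(450,-40,300,93.7)"
```

```text
clock: 12.12
position: [0.49, 0.2693, 0.2003]
ee_rot: [-0.031, 1.0, 0.003, 0.004]
ft_force: [1.0, -0.8, 0.8]
grip_width: 0.84
pos [486.7 259.9 196.6] yaw 93.17 tilt [ 0.0018  0.0012 -1.    ] -> delta [ 0.053  -0.2973 -0.1038] turn -0.0029 t 12.17 F [ 1.7 -6.  -1.3] w 71.8
```

View pics/w7.png

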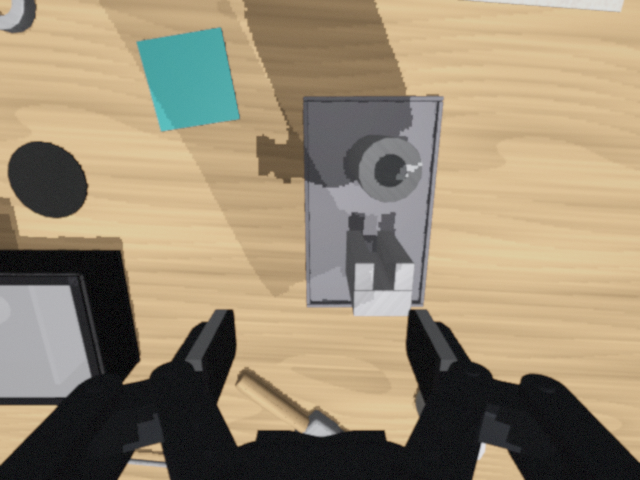

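Both stand upright in the tray: cylinder (390,170), block (383,285). Next, a close view of the tab and the empty pads.

```bash
python3 -m handwheel '[{"jaw":72,"delta_pos":[0.01,-0.04,-0.01],"turn":0},{"jaw":72,"delta_pos":[0.02,-0.08,-0.02],"turn":0},{"jaw":72,"delta_pos":[0.02,-0.12,-0.02],"turn":0},{"jaw":60,"delta_pos":[0.02,-0.16,-0.02],"turn":0},{"jaw":60,"delta_pos":[0.02,-0.2,-0.02],"turn":0},{"jaw":60,"delta_pos":[0.02,-0.24,-0.02],"turn":0},{"jaw":60,"delta_pos":[0.02,-0.28,-0.02],"turn":0},{"jaw":60,"delta_pos":[0.02,-0.3,-0.02],"turn":0},{"jaw":60,"delta_pos":[0.02,-0.3,-0.02],"turn":0},{"jaw":60,"delta_pos":[0.02,-0.3,-0.02],"turn":0}]'; python3 -c "
from h import *
goto(518,-40,130,93.7)
np.savez('pics/w8.npz',*cal('wrist'))
cv2.imwrite('pics/w8.png',camera('wrist')[:,:,::-1])
cv2.imwrite('pics/t8.png',camera('top')[:,:,::-1])
cv2.imwrite('pics/s8.png',camera('side')[:,:,::-1])
goto(518,-40,130,93.7)
crop('pics/t8.png','pics/t8c.png',280,145,260,195,3)
crop('pics/s8.png','pics/s8c.png',210,120,266,200,3)"
```

```text
clock: 13.0
position: [0.4856, -0.0357, 0.2139]
ee_rot: [-0.028, 1.0, 0.0, 0.0]
ft_force: [-0.1, 0.7, 0.6]
grip_width: 0.704
pos [485.6 -35.7 213.9] yaw 93.23 tilt [ 6.e-04  8.e-04 -1.e+00] -> delta [-0.032  -0.0062  0.0839] turn -0.0026 t 13.0 F [-0.1  0.7  0.6] w 60.1
pos [485.7 -33.2 213.5] yaw 93.51 tilt [ 1.e-04  4.e-04 -1.e+00] -> delta [-0.0318 -0.0088  0.0835] turn -0.001 t 13.15 F [-0.6  0.2 -0.5] w 59.9
```

View pics/w8.png

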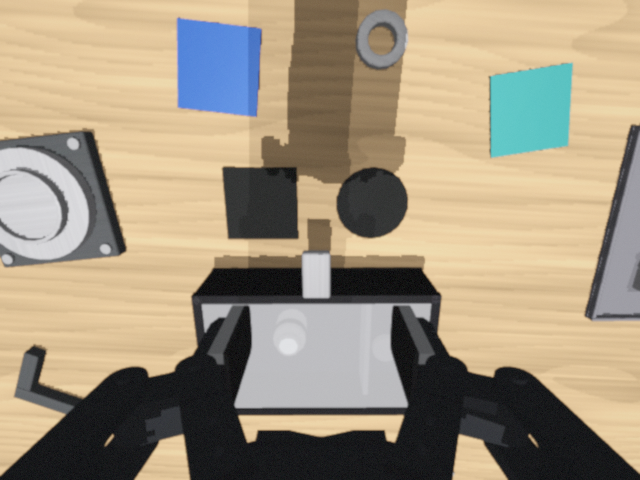

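View pics/s8c.png

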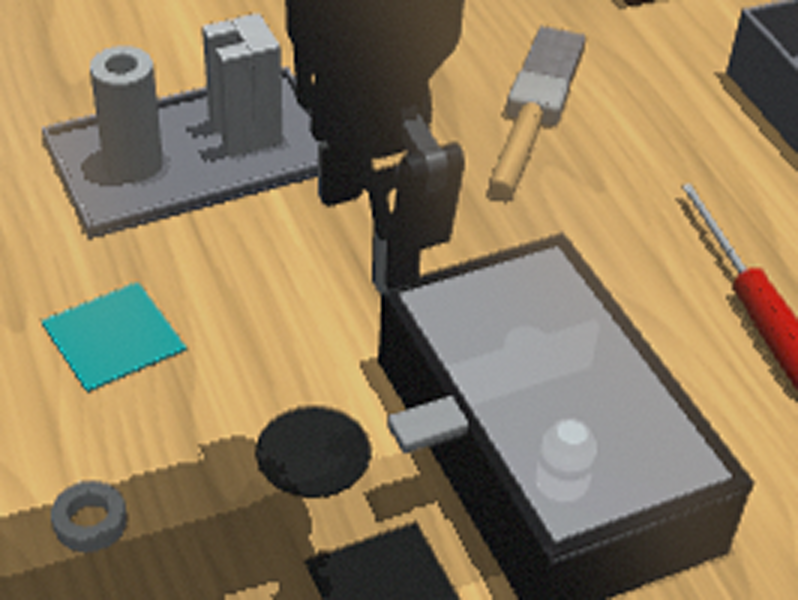

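Both objects are upright inside the tray, and the tab is at (316,275) with the pads free at (261,203) and (372,203). I'll measure the pads and tab by masks in the wrist view.

```bash
python3 -c "
from h import *
W=tuple(np.load('pics/w8.npz').values());T=cal('top');S=cal('side')
def pads(f,C,box):
    x,y,w,h=box; im=cv2.imread(f)[y:y+h,x:x+w]; m=(im.max(2)<60).astype(np.uint8)
    m=cv2.morphologyEx(m,cv2.MORPH_OPEN,np.ones((3,3)))
    for c in cv2.findContours(m,0,2)[0]:
        a=cv2.contourArea(c)
        if a<300: continue
        c=c+np.array([x,y]); g=np.array([plane(C,p,.003)[:2]*1000 for p in c[:,0]],np.float32)
        print(f,a,'ctr',cv2.minAreaRect(c)[0],'world rect',cv2.minAreaRect(g),'moment',[round(cv2.moments(g)[k]/cv2.moments(g)['m00'],1) for k in('m10','m01')])
pads('pics/w8.png',W,(215,155,200,90))
pads('pics/t8.png',T,(300,235,110,55))
crop('pics/w8.png','pics/w8c.png',270,230,100,75,8)
"
```

```text
pics/w8.png 3577.5 ctr (371.5, 202.0) world rect ((472.27032470703125, 13.678287506103516), (68.18009185791016, 66.75749969482422), 4.069403171539307) moment [472.2, 13.5]
pics/w8.png 4661.0 ctr (260.0, 202.5) world rect ((478.97283935546875, -95.70733642578125), (69.18511962890625, 69.2214584350586), 3.225229501724243) moment [478.9, -95.4]
```

View pics/w8c.png

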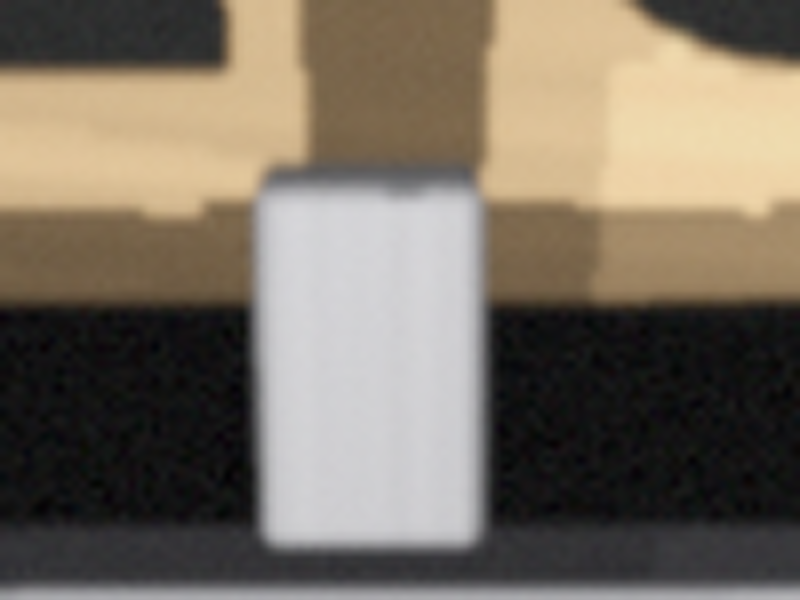

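View pics/t8c.png

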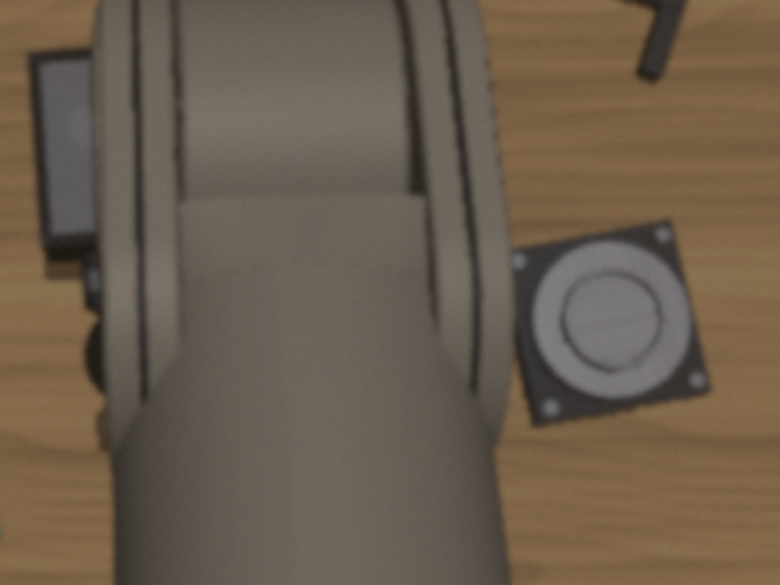

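```bash
python3 -c "
from h import *
W=tuple(np.load('pics/w8.npz').values());S=cal('side');T=cal('top')
w=lambda u,v:(270+(u+.5)/8-.5,230+(v+.5)/8-.5)
s=lambda u,v:(210+(u+.5)/3-.5,120+(v+.5)/3-.5)
for n,a,b in (('o+',w(480,187),s(390,415)),('o-',w(262,187),s(404,449)),('i+',w(483,547),s(453,397))):
    X,e=tri([(W,a),(S,b)]);print(n,np.round(X*1000,1),e)
for p in ((262,187),(480,187),(483,547),(262,547)): print(np.round(plane(W,w(*p),.0705)*1000,1))
goto(518,-40,90,93.7)
"
```

```text
o+ [506.  -27.5  67.4] [1.1, 1.1]
o- [507.  -50.7  64.1] [0.3, 0.3]
i+ [548.  -24.4  64.7] [0.2, 0.2]
[505.1 -50.5  70.5]
[503.8 -27.7  70.5]
[545.3 -24.7  70.5]
[546.7 -48.8  70.5]
pos [485.7 -33.2 213.5] yaw 93.51 tilt [ 1.e-04  4.e-04 -1.e+00] -> delta [-0.0318 -0.0088  0.1235] turn -0.001 t 13.15 F [-0.6  0.2 -0.5] w 59.9
```

```bash
python3 -m handwheel '[{"jaw":50,"delta_pos":[-0.032,-0.0055,0.03],"turn":0},{"jaw":50,"delta_pos":[-0.032,-0.0055,0.06],"turn":0},{"jaw":50,"delta_pos":[-0.032,-0.0055,0.09],"turn":0},{"jaw":50,"delta_pos":[-0.032,-0.0055,0.12],"turn":0},{"jaw":50,"delta_pos":[-0.032,-0.0055,0.13],"turn":0},{"jaw":50,"delta_pos":[-0.032,-0.0055,0.13],"turn":0},{"jaw":50,"delta_pos":[-0.032,-0.0055,0.13],"turn":0}]' 30; python3 -c "
from h import *
cv2.imwrite('pics/w9.png',camera('wrist')[:,:,::-1])
goto(517.7,-38.5,46,93.7)
cv2.imwrite('pics/s9.png',camera('side')[:,:,::-1])
crop('pics/s9.png','pics/s9c.png',280,170,200,150,4)
"
```

```text
clock: 13.73
position: [0.5184, -0.0375, 0.0841]
ee_rot: [-0.03, 1.0, -0.0, 0.0]
ft_force: [1.0, -0.7, 0.1]
grip_width: 0.585
pos [519.  -37.6  84.9] yaw 93.45 tilt [ 1.8e-03  4.0e-04 -1.0e+00] -> delta [ 0.0014 -0.0008  0.0389] turn -0.0014 t 13.78 F [ 0.   0.9 -0.1] w 50.3
```

View pics/w9.png

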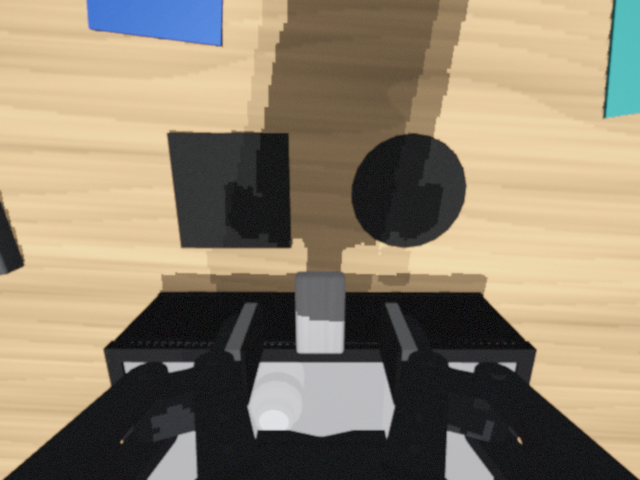

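View pics/s9c.png

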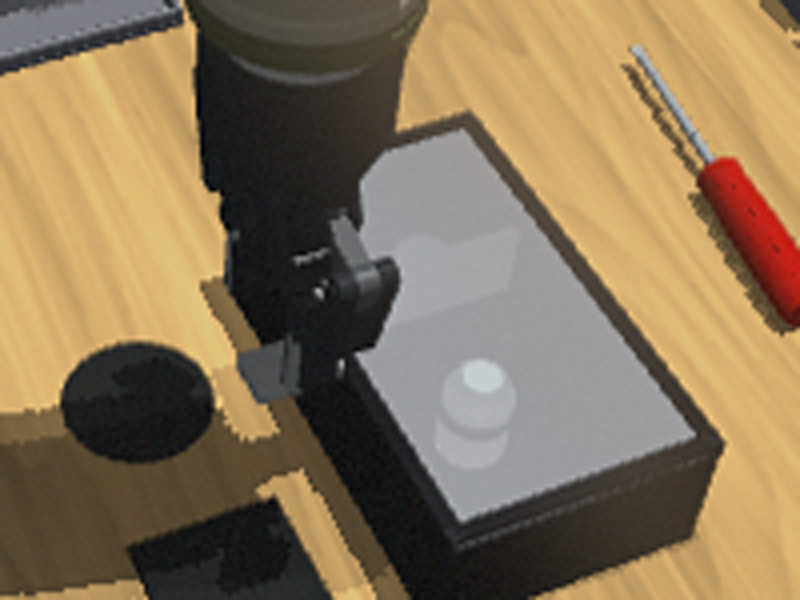

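The tab at (320,312) is centred between the fingers. I need 38 mm more down, then pinch.

```bash
python3 -m handwheel '[{"jaw":50,"delta_pos":[0.001,-0.001,0.02],"turn":0},{"jaw":50,"delta_pos":[0.001,-0.001,0.038],"turn":0},{"jaw":50,"delta_pos":[0.001,-0.001,0.038],"turn":0},{"jaw":40,"delta_pos":[0.001,-0.001,0.038],"turn":0},{"jaw":30,"delta_pos":[0.001,-0.001,0.038],"turn":0},{"jaw":20,"delta_pos":[0.001,-0.001,0.038],"turn":0},{"jaw":15,"delta_pos":[0.001,-0.001,0.038],"turn":0},{"jaw":15,"delta_pos":[0.001,-0.001,0.038],"turn":0},{"jaw":15,"delta_pos":[0.001,-0.001,0.038],"turn":0}]' 30; python3 -c "
from h import *
goto(517.7,-38.5,46,93.7)
cv2.imwrite('pics/w10.png',camera('wrist')[:,:,::-1])
cv2.imwrite('pics/s10.png',camera('side')[:,:,::-1])
crop('pics/s10.png','pics/s10c.png',280,170,200,150,4)
"
```

```text
clock: 14.58
position: [0.5181, -0.0381, 0.0471]
ee_rot: [-0.03, 1.0, 0.001, 0.001]
ft_force: [-2.6, 3.0, 7.2]
grip_width: 0.274
pos [518.1 -38.1  47.1] yaw 93.45 tilt [ 0.002   0.0019 -1.    ] -> delta [ 0.0004 -0.0004  0.0011] turn -0.0014 t 14.58 F [-2.6  3.   7.2] w 23.4
```

View pics/s10c.png

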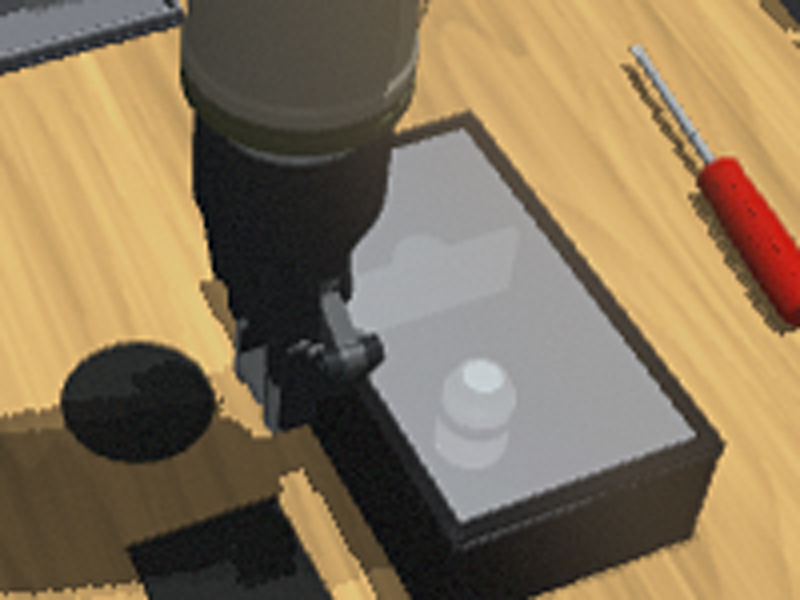

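Tab pinched at 23.4 mm. Now I'll follow the hinge arc in steps of about 5°.

```bash
python3 -m handwheel '[{"jaw":15,"delta_pos":[-0.001,0,-0.0136],"turn":0},{"jaw":15,"delta_pos":[-0.003,0,-0.027],"turn":0},{"jaw":15,"delta_pos":[-0.0065,0,-0.0404],"turn":0},{"jaw":15,"delta_pos":[-0.011,0,-0.0533],"turn":0},{"jaw":15,"delta_pos":[-0.0165,0,-0.0658],"turn":0},{"jaw":15,"delta_pos":[-0.023,0,-0.0778],"turn":0},{"jaw":15,"delta_pos":[-0.031,0,-0.089],"turn":0},{"jaw":15,"delta_pos":[-0.0395,0,-0.0997],"turn":0},{"jaw":15,"delta_pos":[-0.0395,0,-0.0997],"turn":0}]'; python3 -c "
from h import *
goto(518+39.5,-36,146,93.7)
cv2.imwrite('pics/s11.png',camera('side')[:,:,::-1])
crop('pics/s11.png','pics/s11c.png',280,120,200,150,4)
"
```

```text
clock: 15.43
position: [0.558, -0.0357, 0.1477]
ee_rot: [-0.03, 1.0, 0.001, 0.001]
ft_force: [-6.1, 3.8, 4.3]
grip_width: 0.273
pos [558.  -35.7 147.7] yaw 93.47 tilt [ 0.0024  0.0015 -1.    ] -> delta [ 0.0005 -0.0002  0.0017] turn -0.0013 t 15.43 F [-6.1  3.8  4.3] w 23.3
```

View pics/s11c.png

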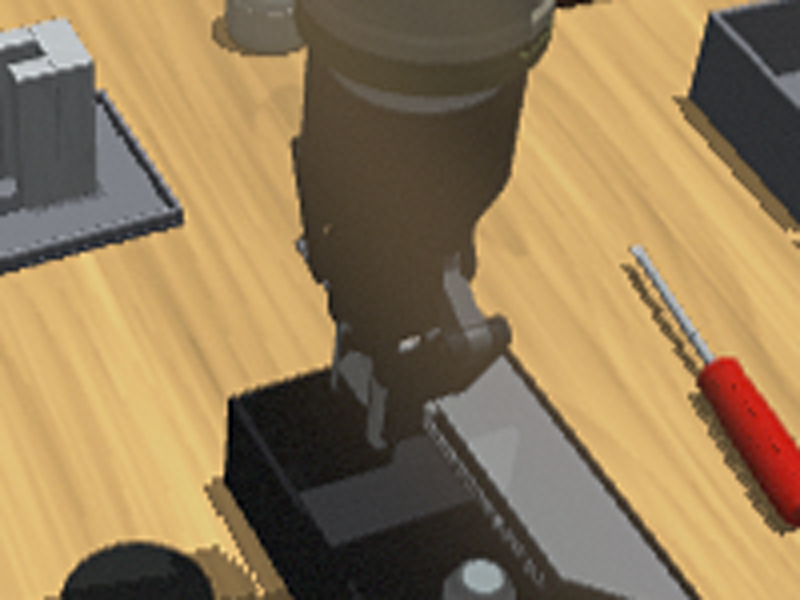

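The lid is following at about 40°, with small forces. Continuing.

```bash
python3 -m handwheel '[{"jaw":15,"delta_pos":[-0.0095,0,-0.0099],"turn":0},{"jaw":15,"delta_pos":[-0.0198,0,-0.0188],"turn":0},{"jaw":15,"delta_pos":[-0.031,0,-0.0268],"turn":0},{"jaw":15,"delta_pos":[-0.0427,0,-0.0338],"turn":0},{"jaw":15,"delta_pos":[-0.055,0,-0.0398],"turn":0},{"jaw":15,"delta_pos":[-0.0677,0,-0.0447],"turn":0},{"jaw":15,"delta_pos":[-0.081,0,-0.0485],"turn":0},{"jaw":15,"delta_pos":[-0.0943,0,-0.051],"turn":0},{"jaw":15,"delta_pos":[-0.0943,0,-0.051],"turn":0}]'; python3 -c "
from h import *
goto(518+39.5,-36,146,93.7)
cv2.imwrite('pics/s12.png',camera('side')[:,:,::-1])
crop('pics/s12.png','pics/s12c.png',300,80,200,150,4)
"
```

```text
clock: 16.23
position: [0.6518, -0.0303, 0.1968]
ee_rot: [-0.03, 1.0, 0.0, 0.001]
ft_force: [-2.9, 4.6, 5.7]
grip_width: 0.273
pos [651.8 -30.3 196.8] yaw 93.47 tilt [ 1.e-03  3.e-04 -1.e+00] -> delta [ 0.0946 -0.      0.0507] turn -0.0013 t 16.23 F [-2.9  4.6  5.7] w 23.3
```

View pics/s12c.png

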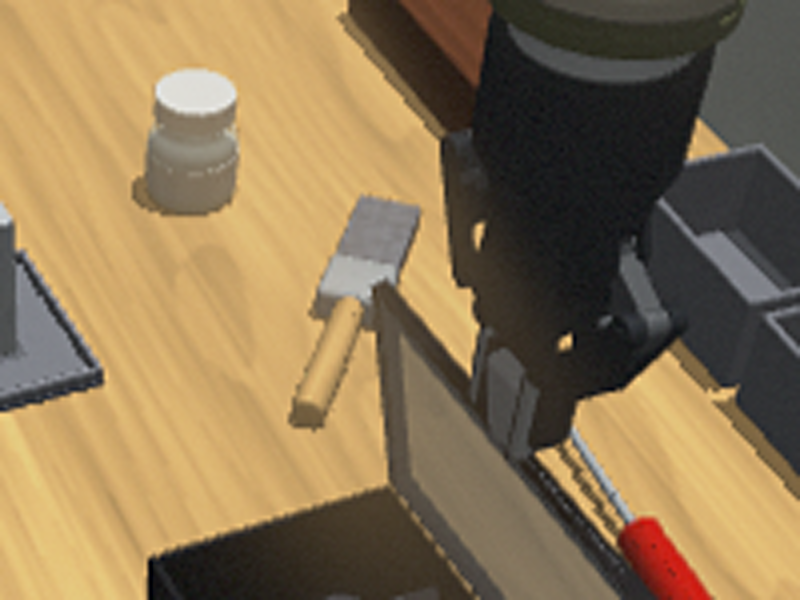

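```bash
python3 -m handwheel '[{"jaw":15,"delta_pos":[-0.0136,0,-0.0014],"turn":0},{"jaw":15,"delta_pos":[-0.0273,0,-0.0016],"turn":0},{"jaw":15,"delta_pos":[-0.041,0,-0.0006],"turn":0},{"jaw":15,"delta_pos":[-0.0545,0,0.0016],"turn":0},{"jaw":15,"delta_pos":[-0.063,0,0.0035],"turn":0},{"jaw":15,"delta_pos":[-0.063,0,0.0035],"turn":0},{"jaw":15,"delta_pos":[-0.063,0,0.0035],"turn":0}]'; python3 -c "
from h import *
goto(518+39.5,-36,146,93.7)
cv2.imwrite('pics/s13.png',camera('side')[:,:,::-1])
crop('pics/s13.png','pics/s13c.png',300,60,200,150,4)
"
```

```text
clock: 16.87
position: [0.7138, -0.0266, 0.1932]
ee_rot: [-0.03, 1.0, 0.0, 0.001]
ft_force: [0.3, 5.4, 3.8]
grip_width: 0.274
pos [713.8 -26.6 193.2] yaw 93.45 tilt [ 1.6e-03  7.0e-04 -1.0e+00] -> delta [ 0.1567 -0.      0.0469] turn -0.0014 t 16.87 F [0.3 5.4 3.8] w 23.4
```

View pics/s13c.png

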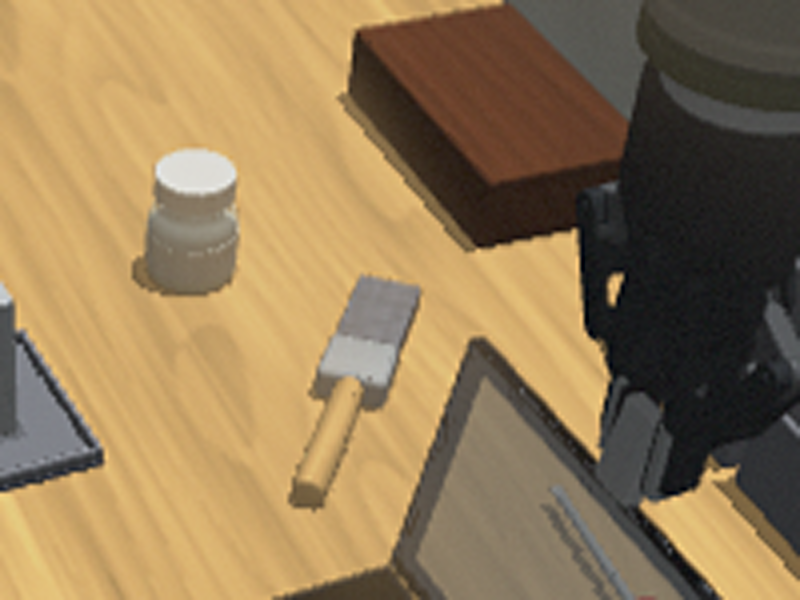

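The lid is past balance at about 104°. Releasing and rising.

```bash
python3 -m handwheel '[{"jaw":30,"delta_pos":[0,0,0],"turn":0},{"jaw":45,"delta_pos":[0,0,0],"turn":0},{"jaw":60,"delta_pos":[0,0,0],"turn":0},{"jaw":60,"delta_pos":[0,0,-0.01],"turn":0},{"jaw":60,"delta_pos":[0,0,-0.03],"turn":0},{"jaw":60,"delta_pos":[0,0,-0.06],"turn":0},{"jaw":60,"delta_pos":[0,0,-0.09],"turn":0},{"jaw":60,"delta_pos":[0.03,0,-0.11],"turn":0},{"jaw":60,"delta_pos":[0.07,0,-0.11],"turn":0},{"jaw":60,"delta_pos":[0.1,0,-0.11],"turn":0}]'; python3 -c "
from h import *
goto(580,-62,250,93.7)
cv2.imwrite('pics/s14.png',camera('side')[:,:,::-1])
"
```

```text
clock: 17.75
position: [0.6123, -0.035, 0.3041]
ee_rot: [-0.029, 1.0, -0.0, 0.001]
ft_force: [-1.4, -0.8, 0.8]
grip_width: 0.704
pos [612.3 -35.  304.1] yaw 93.33 tilt [ 2.1e-03 -7.0e-04 -1.0e+00] -> delta [ 0.034  -0.025   0.0541] turn -0.002 t 17.75 F [-1.4 -0.8  0.8] w 60.1
```

View pics/s14.png

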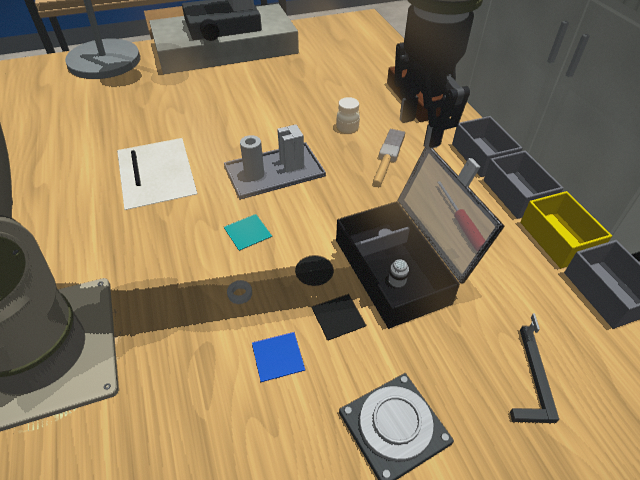

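The lid stays open at its stop and the objective stands in the case at (400,270). Moving over it for a wrist view.

```bash
python3 -m handwheel '[{"jaw":60,"delta_pos":[0.034,-0.025,0.03],"turn":-0.002},{"jaw":60,"delta_pos":[0.034,-0.025,0.06],"turn":-0.002},{"jaw":60,"delta_pos":[0.034,-0.025,0.09],"turn":-0.002},{"jaw":60,"delta_pos":[0.034,-0.025,0.11],"turn":-0.002},{"jaw":60,"delta_pos":[0.034,-0.025,0.11],"turn":-0.002},{"jaw":60,"delta_pos":[0.034,-0.025,0.11],"turn":-0.002}]'; python3 -c "
from h import *
goto(608.6,-62,120,93.7)
np.savez('pics/w15.npz',*cal('wrist'))
cv2.imwrite('pics/w15.png',camera('wrist')[:,:,::-1])
crop('pics/s14.png','pics/s14c.png',370,240,60,60,10)
"
```

```text
clock: 18.3
position: [0.581, -0.0606, 0.193]
ee_rot: [-0.033, 0.999, -0.0, -0.0]
ft_force: [0.4, 0.8, 0.9]
grip_width: 0.703
pos [581.  -60.6 193. ] yaw 93.74 tilt [-9.e-04 -2.e-04 -1.e+00] -> delta [-0.0275 -0.0032  0.073 ] turn 0.0002 t 18.3 F [0.4 0.8 0.9] w 60.0
```

View pics/w15.png

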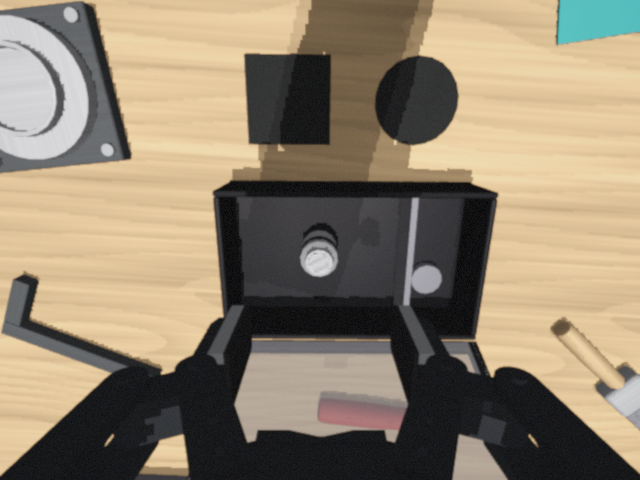

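View pics/s14c.png

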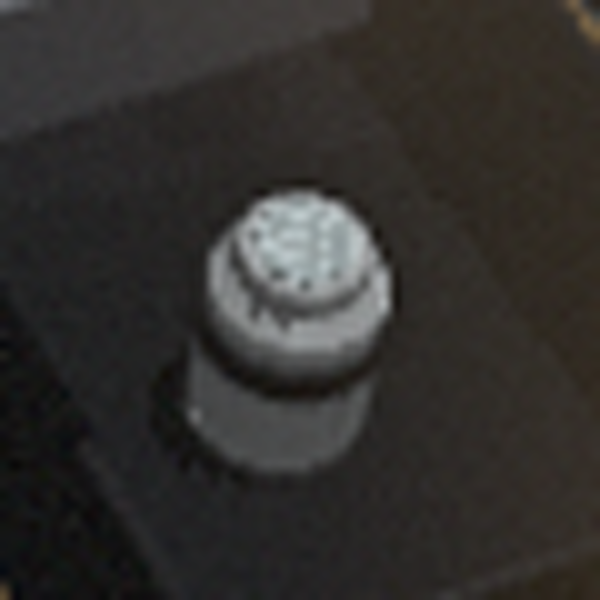

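The candidates in the case are the tall stepped barrel with a glass top at (319,260) and the flat disc at (427,279), which is behind the divider in the narrow compartment. The barrel is the objective and the flat one is the lens cap; the side crop shows the band and the narrowed top.

```bash
python3 -c "
from h import *
W=tuple(np.load('pics/w15.npz').values());S=cal('side')
crop('pics/w15.png','pics/w15c.png',290,215,60,70,8)
print(tri([(W,(319,262)),(S,(400.2,263.7))]))
print(plane(W,(319,262),.051),plane(S,(400.2,263.7),.051))
goto(608.6,-62,120,93.7)
"
```

```text
(array([ 0.60834989, -0.06095807,  0.04958094]), [0.7, 0.7])
[ 0.607064   -0.06087999  0.051     ] [ 0.60846043 -0.06188604  0.051     ]
pos [581.8 -60.6 194.1] yaw 93.75 tilt [ 1.2e-03 -2.0e-04 -1.0e+00] -> delta [-0.0265 -0.0031  0.0741] turn 0.0003 t 18.35 F [ 0.  -0.   0.4] w 59.9
```

View pics/w15c.png

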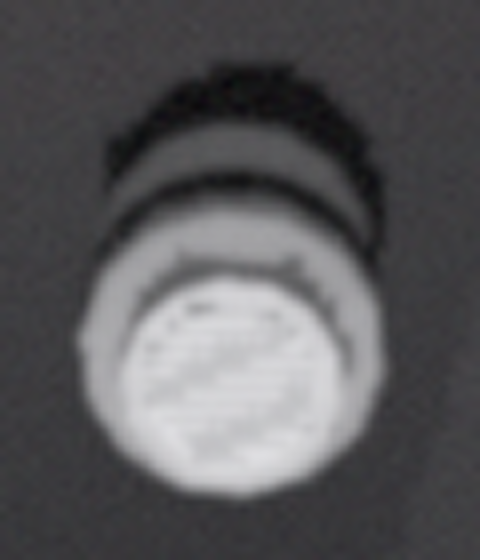

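```bash
python3 -m handwheel '[{"jaw":62,"delta_pos":[-0.0265,-0.0025,0.02],"turn":0},{"jaw":62,"delta_pos":[-0.0265,-0.0025,0.05],"turn":0},{"jaw":62,"delta_pos":[-0.0265,-0.0025,0.08],"turn":0},{"jaw":62,"delta_pos":[-0.0265,-0.0025,0.105],"turn":0},{"jaw":62,"delta_pos":[-0.0265,-0.0025,0.125],"turn":0},{"jaw":62,"delta_pos":[-0.0265,-0.0025,0.145],"turn":0},{"jaw":62,"delta_pos":[-0.0265,-0.0025,0.16],"turn":0},{"jaw":62,"delta_pos":[-0.0265,-0.0025,0.165],"turn":0},{"jaw":62,"delta_pos":[-0.0265,-0.0025,0.165],"turn":0},{"jaw":62,"delta_pos":[-0.0265,-0.0025,0.165],"turn":0}]'; python3 -c "
from h import *
goto(608.3,-61.4,12,93.7)
cv2.imwrite('pics/w16.png',camera('wrist')[:,:,::-1])
"
```

```text
clock: 19.18
position: [0.6091, -0.0611, 0.0291]
ee_rot: [-0.033, 0.999, -0.0, 0.001]
ft_force: [-0.0, -0.4, 1.2]
grip_width: 0.726
pos [609.1 -61.1  29.1] yaw 93.78 tilt [ 0.002  0.    -1.   ] -> delta [ 0.0008 -0.0002  0.0171] turn 0.0005 t 19.18 F [-0.  -0.4  1.2] w 62.0
```

View pics/w16.png

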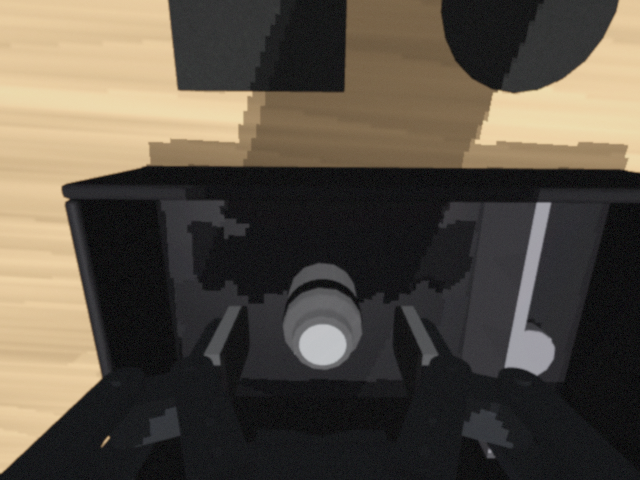

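The objective at (322,335) is centred between the fingers. Lowering the last part and closing gently.

```bash
python3 -m handwheel '[{"jaw":62,"delta_pos":[0.001,0,0.006],"turn":0},{"jaw":62,"delta_pos":[0.001,0,0.012],"turn":0},{"jaw":62,"delta_pos":[0.001,0,0.016],"turn":0},{"jaw":50,"delta_pos":[0.001,0,0.016],"turn":0},{"jaw":42,"delta_pos":[0.001,0,0.016],"turn":0},{"jaw":36,"delta_pos":[0.001,0,0.016],"turn":0},{"jaw":28,"delta_pos":[0.001,0,0.016],"turn":0},{"jaw":25,"delta_pos":[0.001,0,0.016],"turn":0},{"jaw":25,"delta_pos":[0.001,0,0.016],"turn":0},{"jaw":25,"delta_pos":[0.001,0,0.016],"turn":0}]' 30; python3 -c "
from h import *
goto(608.3,-61.4,12,93.7)
"
```

```text
clock: 20.07
position: [0.6071, -0.0612, 0.0118]
ee_rot: [-0.033, 0.999, 0.0, 0.0]
ft_force: [-0.8, -0.7, 2.7]
grip_width: 0.377
pos [607.1 -61.2  11.8] yaw 93.77 tilt [ 6.e-04  1.e-04 -1.e+00] -> delta [-0.0012 -0.0003 -0.0002] turn 0.0004 t 20.07 F [-0.8 -0.7  2.7] w 32.2
```

```bash
python3 -m handwheel '[{"jaw":25,"delta_pos":[0,0,-0.005],"turn":0},{"jaw":25,"delta_pos":[0,0,-0.015],"turn":0},{"jaw":25,"delta_pos":[0,0,-0.035],"turn":0},{"jaw":25,"delta_pos":[0,0,-0.06],"turn":0},{"jaw":25,"delta_pos":[0,0,-0.09],"turn":0},{"jaw":25,"delta_pos":[0,0,-0.12],"turn":0},{"jaw":25,"delta_pos":[0,0,-0.14],"turn":0},{"jaw":25,"delta_pos":[0,0,-0.14],"turn":0}]'; python3 -c "
from h import *
cv2.imwrite('pics/w17.png',camera('wrist')[:,:,::-1])
cv2.imwrite('pics/s17.png',camera('side')[:,:,::-1])
crop('pics/s17.png','pics/s17c.png',330,130,160,120,5)
goto(488,-305,150,93.7)
"
```

```text
clock: 20.73
position: [0.6091, -0.0617, 0.1571]
ee_rot: [-0.033, 0.999, 0.0, 0.004]
ft_force: [-0.1, 0.1, -0.3]
grip_width: 0.377
pos [607.1 -61.  152.6] yaw 93.78 tilt [ 1.7e-03  6.0e-04 -1.0e+00] -> delta [ 0.135  -0.2356  0.0022] turn 0.0004 t 20.83 F [-0.7 -0.1 -1.5] w 31.8
```

View pics/s17c.png

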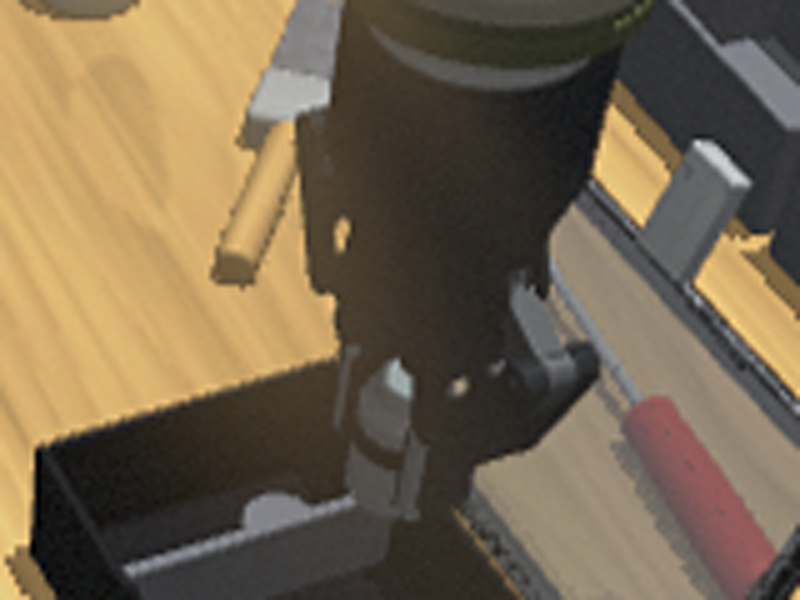

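View pics/w17.png

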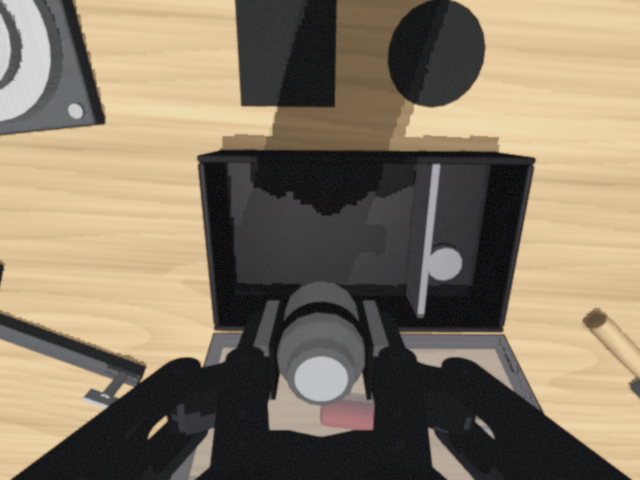

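The objective is held upright and clear of the case. The finger tips sit a few mm above its base. Now to the stage.

```bash
python3 -m handwheel '[{"jaw":25,"delta_pos":[0.01,-0.015,0],"turn":0},{"jaw":25,"delta_pos":[0.025,-0.04,0],"turn":0},{"jaw":25,"delta_pos":[0.042,-0.07,0],"turn":0},{"jaw":25,"delta_pos":[0.06,-0.1,0],"turn":0},{"jaw":25,"delta_pos":[0.078,-0.13,0],"turn":0},{"jaw":25,"delta_pos":[0.096,-0.16,0],"turn":0},{"jaw":25,"delta_pos":[0.114,-0.19,0],"turn":0},{"jaw":25,"delta_pos":[0.13,-0.22,0],"turn":0},{"jaw":25,"delta_pos":[0.145,-0.235,0],"turn":0},{"jaw":25,"delta_pos":[0.145,-0.235,0],"turn":0}]'; python3 -m handwheel '[{"jaw":25,"delta_pos":[0.03,0,-0.03],"turn":0},{"jaw":25,"delta_pos":[0.06,0,-0.05],"turn":0},{"jaw":25,"delta_pos":[0.06,0,-0.05],"turn":0},{"jaw":25,"delta_pos":[0.06,0,-0.05],"turn":0}]'; python3 -c "
from h import *
goto(487.3,-305.4,60,93.7)
np.savez('pics/w18.npz',*cal('wrist'))
cv2.imwrite('pics/w18.png',camera('wrist')[:,:,::-1])
goto(487.3,-305.4,60,93.7)
"
```

```text
clock: 21.67
position: [0.4725, -0.3101, 0.1507]
ee_rot: [-0.029, 1.0, -0.0, -0.001]
ft_force: [0.0, 0.4, -1.7]
grip_width: 0.373
clock: 22.0
position: [0.4166, -0.3093, 0.2019]
ee_rot: [-0.032, 0.999, 0.001, 0.001]
ft_force: [1.0, 1.1, -1.3]
grip_width: 0.372
pos [ 416.6 -309.3  201.9] yaw 93.68 tilt [ 0.0019  0.0015 -1.    ] -> delta [-0.0705 -0.0008  0.142 ] turn -0.0001 t 22.0 F [ 1.   1.1 -1.3] w 31.8
pos [ 417.5 -308.4  201.1] yaw 93.78 tilt [ 6.0e-04  1.5e-03 -1.0e+00] -> delta [-0.0697 -0.0018  0.1412] turn 0.0005 t 22.05 F [ 0.7  0.7 -1.2] w 32.2
```

View pics/w18.png

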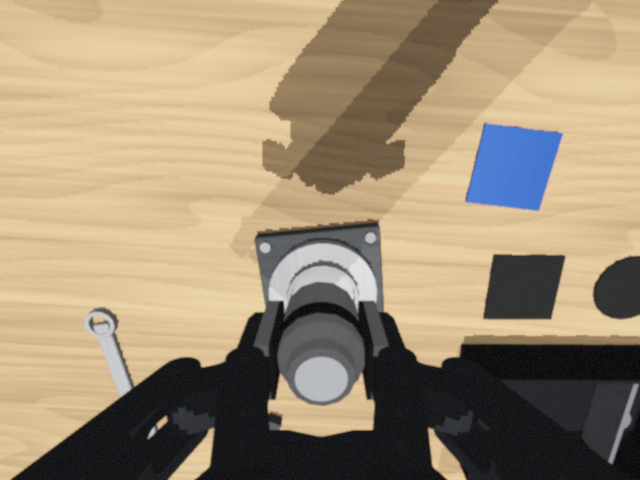

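```bash
python3 -c "
from h import *
L=lambda n:tuple(np.load(n).values())
def m(C,ps): g=np.array([plane(C,p,.018)[:2]*1000 for p in ps]); print(np.round(g.mean(0),1), np.round(np.linalg.norm(g-np.roll(g,1,0),axis=1),1))
q=lambda u,v:(40+(u+.5)/5-.5,160+(v+.5)/5-.5)
t=lambda u,v:(280+(u+.5)/3-.5,145+(v+.5)/3-.5)
m(L('pics/w1.npz'),[q(63,157),q(477,110),q(583,510),q(197,550)])
m(L('pics/w5.npz'),[(22,210),(131,187),(168,292.5),(69,311)])
m(cal('top'),[t(518,262),t(662,235),t(699,381),t(550,408)])
m(cal('side'),[(348,411),(404,380),(445.5,439.5),(387,474)])
"
```

```text
[ 488.2 -304.8] [100.4 100.3 100.5 100.1]
[ 489.1 -304.3] [100.7 100.9 101.   99.6]
[ 486.  -305.1] [100.1  99.6 100.8 101.5]
[ 488.5 -306.1] [ 99.4  99.8 101.7  97.6]
```

```bash
python3 -m handwheel '[{"jaw":25,"delta_pos":[-0.02,0,0.01],"turn":0},{"jaw":25,"delta_pos":[-0.045,-0.001,0.03],"turn":0},{"jaw":25,"delta_pos":[-0.07,-0.001,0.055],"turn":0},{"jaw":25,"delta_pos":[-0.07,-0.001,0.08],"turn":0},{"jaw":25,"delta_pos":[-0.07,-0.001,0.105],"turn":0},{"jaw":25,"delta_pos":[-0.07,-0.001,0.125],"turn":0},{"jaw":25,"delta_pos":[-0.07,-0.001,0.141],"turn":0},{"jaw":25,"delta_pos":[-0.07,-0.001,0.141],"turn":0},{"jaw":25,"delta_pos":[-0.07,-0.001,0.141],"turn":0}]'; python3 -c "
from h import *
goto(488,-305,40,93.7)
cv2.imwrite('pics/w19.png',camera('wrist')[:,:,::-1])
cv2.imwrite('pics/s19.png',camera('side')[:,:,::-1])
crop('pics/s19.png','pics/s19c.png',320,340,160,120,5)
goto(488,-305,40,93.7)
"
```

```text
clock: 22.8
position: [0.487, -0.3047, 0.0589]
ee_rot: [-0.033, 0.999, 0.0, -0.002]
ft_force: [0.1, -1.0, 0.1]
grip_width: 0.376
pos [ 487.  -304.7   58.9] yaw 93.81 tilt [-3.6e-03  8.0e-04 -1.0e+00] -> delta [-0.001  -0.0004  0.0189] turn 0.0006 t 22.8 F [ 0.1 -1.   0.1] w 32.1
pos [ 488.1 -305.5   60.9] yaw 93.79 tilt [ 1.e-04 -3.e-04 -1.e+00] -> delta [0.     0.0005 0.0209] turn 0.0005 t 22.9 F [-0.  -0.6 -0.6] w 32.1
```

View pics/s19c.png

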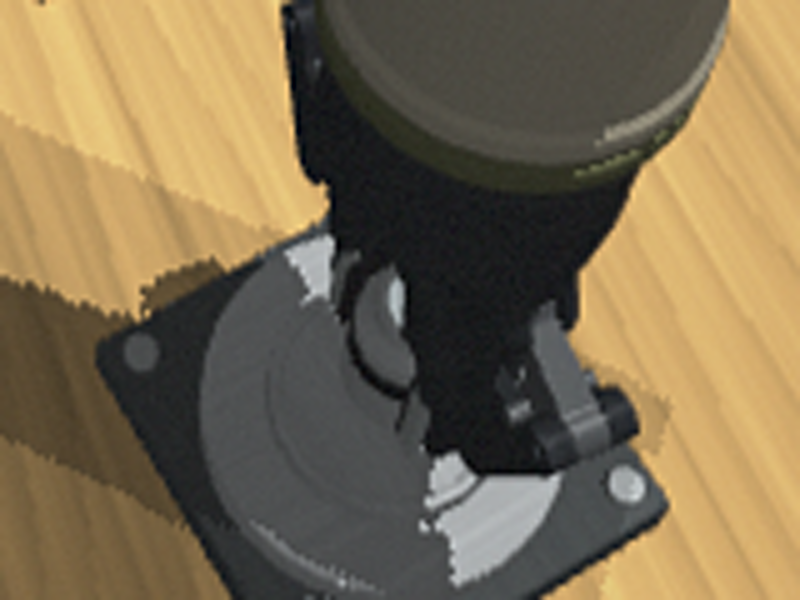

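View pics/w19.png

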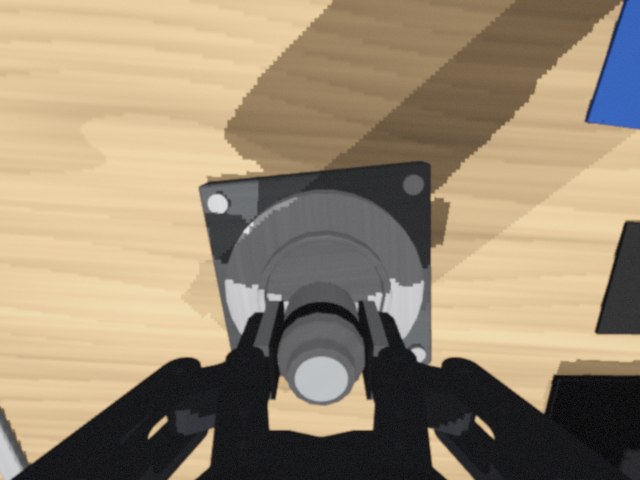

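The objective hovers over the dish, centred (dish at about (325,285) in the wrist view). Lowering slowly.

```bash
python3 -m handwheel '[{"jaw":25,"delta_pos":[0,0,0.005],"turn":0},{"jaw":25,"delta_pos":[0,0,0.01],"turn":0},{"jaw":25,"delta_pos":[0,0,0.014],"turn":0},{"jaw":25,"delta_pos":[0,0,0.017],"turn":0},{"jaw":25,"delta_pos":[0,0,0.019],"turn":0},{"jaw":25,"delta_pos":[0,0,0.02],"turn":0},{"jaw":25,"delta_pos":[0,0,0.02],"turn":0},{"jaw":25,"delta_pos":[0,0,0.02],"turn":0}]'; python3 -c "
from h import *
goto(488,-305,38.8,93.7)"; python3 -m handwheel '[{"jaw":25,"delta_pos":[0,0,0.0007],"turn":0},{"jaw":25,"delta_pos":[0,0,0.0015],"turn":0},{"jaw":25,"delta_pos":[0,0,0.0015],"turn":0},{"jaw":25,"delta_pos":[0,0,0.0015],"turn":0}]'
```

```text
clock: 23.57
position: [0.4877, -0.3055, 0.0405]
ee_rot: [-0.033, 0.999, 0.0, 0.0]
ft_force: [-0.4, 0.7, -0.8]
grip_width: 0.376
pos [ 487.7 -305.5   40.5] yaw 93.77 tilt [ 0.  0. -1.] -> delta [-0.0004  0.0005  0.0017] turn 0.0004 t 23.57 F [-0.4  0.7 -0.8] w 32.1
clock: 23.9
position: [0.4877, -0.3054, 0.039]
ee_rot: [-0.033, 0.999, 0.0, 0.0]
ft_force: [0.4, 0.4, -1.2]
grip_width: 0.376
```

```bash
python3 -m handwheel '[{"jaw":25,"delta_pos":[0,0,0.0005],"turn":0},{"jaw":25,"delta_pos":[0,0,0.001],"turn":0},{"jaw":25,"delta_pos":[0,0,0.001],"turn":0}]';  python3 -c "
from h import *
cv2.imwrite('pics/s20.png',camera('side')[:,:,::-1])
crop('pics/s20.png','pics/s20c.png',320,340,160,120,5)
goto(488,-305,38.8,93.7)"
```

```text
clock: 24.15
position: [0.4878, -0.3055, 0.0388]
ee_rot: [-0.033, 0.999, 0.0, 0.0]
ft_force: [-2.8, 3.8, 9.5]
grip_width: 0.375
pos [ 487.8 -305.5   38.8] yaw 93.77 tilt [ 4.e-04  6.e-04 -1.e+00] -> delta [-0.0003  0.0005 -0.    ] turn 0.0004 t 24.2 F [-3.6  3.2  9.1] w 32.2
```

View pics/s20c.png

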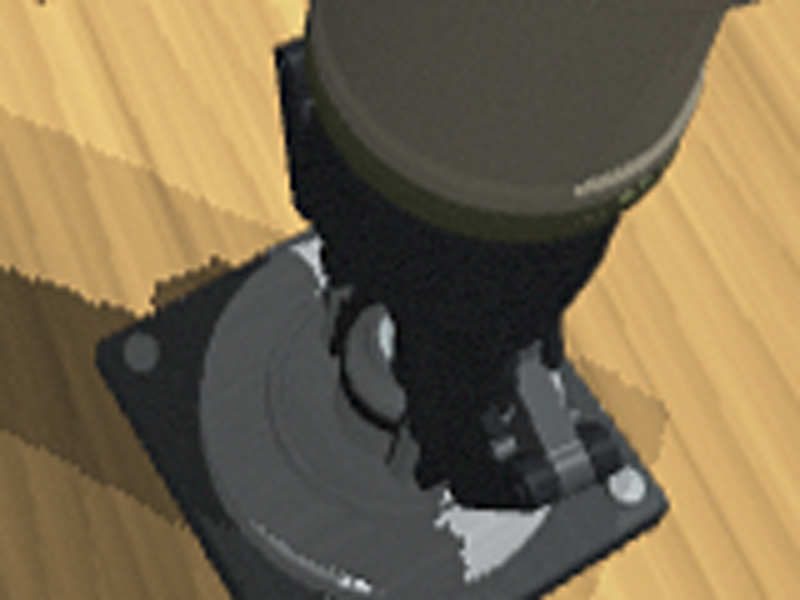

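Contact comes at exactly the predicted height (38.8 mm). I'll open in small steps and leave upward.

```bash
python3 -m handwheel '[{"jaw":33,"delta_pos":[0,0,-0.0005],"turn":0},{"jaw":36,"delta_pos":[0,0,-0.0005],"turn":0},{"jaw":39,"delta_pos":[0,0,-0.001],"turn":0},{"jaw":42,"delta_pos":[0,0,-0.001],"turn":0},{"jaw":44,"delta_pos":[0,0,-0.002],"turn":0},{"jaw":44,"delta_pos":[0,0,-0.01],"turn":0},{"jaw":46,"delta_pos":[0,0,-0.03],"turn":0},{"jaw":50,"delta_pos":[0,0,-0.06],"turn":0},{"jaw":60,"delta_pos":[0,0,-0.1],"turn":0},{"jaw":60,"delta_pos":[0,0,-0.13],"turn":0}]'; python3 -m handwheel '[{"jaw":60,"delta_pos":[0.03,0,-0.02],"turn":0},{"jaw":60,"delta_pos":[0.06,0.02,-0.02],"turn":0},{"jaw":60,"delta_pos":[0.07,0.06,-0.02],"turn":0},{"jaw":60,"delta_pos":[0.07,0.1,-0.02],"turn":0}]';python3 -c "
from h import *
goto(436,313,180,93.7)
np.savez('pics/w21.npz',*cal('wrist'))
cv2.imwrite('pics/w21.png',camera('wrist')[:,:,::-1])
cv2.imwrite('pics/s21.png',camera('side')[:,:,::-1])
crop('pics/s21.png','pics/s21c.png',320,340,160,120,5)
goto(436,313,180,93.7)"
```

```text
clock: 25.03
position: [0.4875, -0.3061, 0.1711]
ee_rot: [-0.032, 0.999, -0.0, 0.001]
ft_force: [0.6, -0.7, 0.2]
grip_width: 0.699
clock: 25.37
position: [0.4084, -0.2115, 0.1882]
ee_rot: [-0.03, 1.0, 0.0, 0.0]
ft_force: [1.3, 1.1, -1.7]
grip_width: 0.704
pos [ 408.4 -211.5  188.2] yaw 93.42 tilt [ 7.e-04  5.e-04 -1.e+00] -> delta [-0.0588  0.5219  0.0085] turn -0.0016 t 25.37 F [ 1.3  1.1 -1.7] w 60.1
pos [ 411.2 -205.   188.5] yaw 94.09 tilt [ 0.0018  0.0042 -1.    ] -> delta [-0.0617  0.5149  0.0107] turn 0.0022 t 25.47 F [-0.  -1.3  0.4] w 59.6
```

View pics/s21c.png

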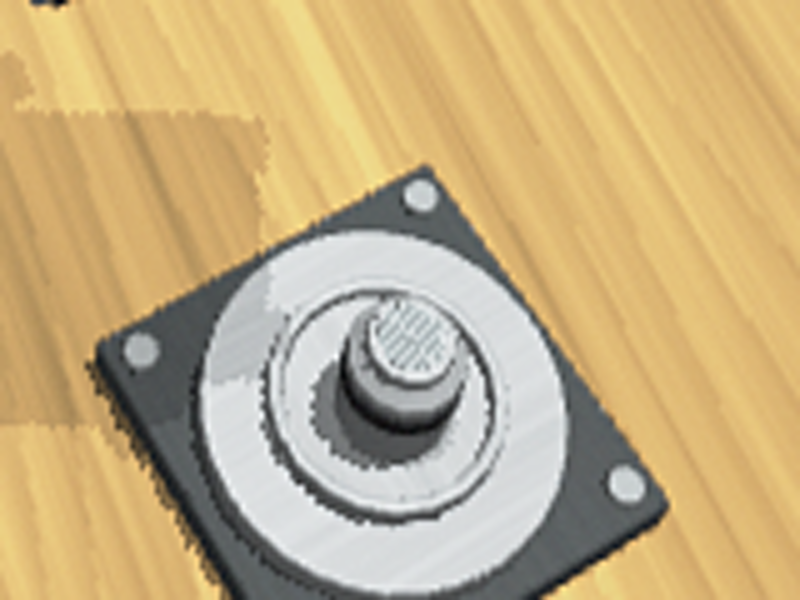

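View pics/w21.png

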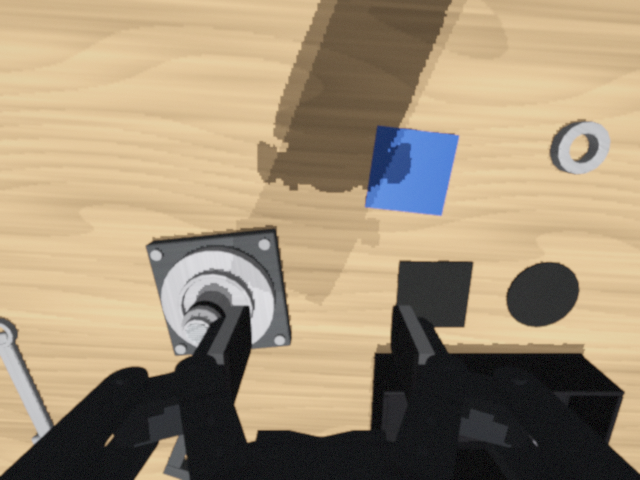

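The objective stands upright and free in the dish at side-crop (405,365). Back to the tray for the cylinder.

```bash
python3 -m handwheel '[{"jaw":72,"delta_pos":[-0.005,0.04,0],"turn":0},{"jaw":72,"delta_pos":[-0.01,0.08,0],"turn":0},{"jaw":72,"delta_pos":[-0.015,0.12,0],"turn":0},{"jaw":72,"delta_pos":[-0.02,0.16,0],"turn":0},{"jaw":72,"delta_pos":[-0.025,0.2,0],"turn":0},{"jaw":72,"delta_pos":[-0.03,0.24,0],"turn":0},{"jaw":72,"delta_pos":[-0.03,0.28,0],"turn":0},{"jaw":72,"delta_pos":[-0.03,0.32,0],"turn":0},{"jaw":72,"delta_pos":[-0.03,0.36,0],"turn":0},{"jaw":72,"delta_pos":[-0.03,0.4,0],"turn":0}]'; python3 -m handwheel '[{"jaw":72,"delta_pos":[0,0.04,0],"turn":0},{"jaw":72,"delta_pos":[0,0.08,0],"turn":0},{"jaw":72,"delta_pos":[0,0.11,0],"turn":0},{"jaw":72,"delta_pos":[0,0.11,0],"turn":0},{"jaw":72,"delta_pos":[0,0.11,0],"turn":0}]'; python3 -c "
from h import *
np.savez('pics/w22.npz',*cal('wrist'))
cv2.imwrite('pics/w22.png',camera('wrist')[:,:,::-1])
goto(436,313,42,93.7)"
```

```text
clock: 26.3
position: [0.4147, 0.1925, 0.1887]
ee_rot: [-0.033, 0.999, 0.0, 0.0]
ft_force: [1.1, -0.5, 0.3]
grip_width: 0.844
clock: 26.72
position: [0.4073, 0.3019, 0.1881]
ee_rot: [-0.034, 0.999, -0.0, 0.0]
ft_force: [1.1, -1.1, -0.3]
grip_width: 0.845
pos [407.9 300.3 188.1] yaw 93.79 tilt [ 1.e-04 -7.e-04 -1.e+00] -> delta [-0.0289  0.0109  0.1461] turn 0.0005 t 26.77 F [-0.3 -1.1 -0.5] w 72.4
```

View pics/w22.png

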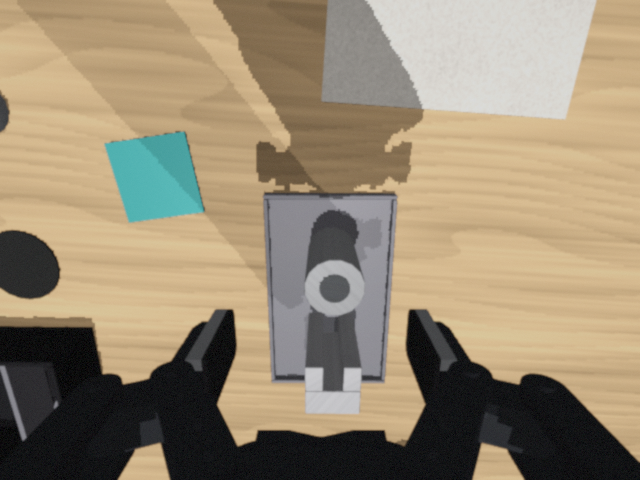

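Cylinder top is at (334,288), block top at (333,390).

```bash
python3 -c "
from h import *
W=tuple(np.load('pics/w22.npz').values())
print(plane(W,(334.3,288),.094), [plane(W,p,.094) for p in ((306,368),(361,368),(360,413),(305,412))])
X=plane(W,(334.3,288),.094)*1000
goto(X[0],X[1],42,93.7)"
```

```text
[0.43487574 0.31298461 0.094     ] [array([0.50386245, 0.29650232, 0.094     ]), array([0.50090572, 0.33903375, 0.094     ]), array([0.54384129, 0.34264446, 0.094     ]), array([0.54594969, 0.29803961, 0.094     ])]
pos [407.9 300.3 188.1] yaw 93.79 tilt [ 1.e-04 -7.e-04 -1.e+00] -> delta [-0.0278  0.0109  0.1461] turn 0.0005 t 26.77 F [-0.3 -1.1 -0.5] w 72.4
```

```bash
python3 -m handwheel '[{"jaw":76,"delta_pos":[-0.028,0.011,0.02],"turn":0},{"jaw":76,"delta_pos":[-0.028,0.011,0.05],"turn":0},{"jaw":76,"delta_pos":[-0.028,0.011,0.08],"turn":0},{"jaw":76,"delta_pos":[-0.028,0.011,0.11],"turn":0},{"jaw":76,"delta_pos":[-0.028,0.011,0.135],"turn":0},{"jaw":76,"delta_pos":[-0.028,0.011,0.146],"turn":0},{"jaw":76,"delta_pos":[-0.028,0.011,0.146],"turn":0},{"jaw":76,"delta_pos":[-0.028,0.011,0.146],"turn":0}]' 60; python3 -c "
from h import *
goto(435.5,313,42,93.7)"; python3 -m handwheel '[{"jaw":55,"delta_pos":[0,0,0],"turn":0},{"jaw":48,"delta_pos":[0,0,0],"turn":0},{"jaw":40,"delta_pos":[0,0,0],"turn":0},{"jaw":30,"delta_pos":[0,0,0],"turn":0},{"jaw":30,"delta_pos":[0,0,0],"turn":0},{"jaw":30,"delta_pos":[0,0,0],"turn":0},{"jaw":30,"delta_pos":[0,0,0],"turn":0},{"jaw":30,"delta_pos":[0,0,0],"turn":0}]' 60; python3 -c "
from h import *
goto(472.2,13,150,93.7)"
```

```text
clock: 27.43
position: [0.4355, 0.3128, 0.0429]
ee_rot: [-0.032, 0.999, -0.0, 0.0]
ft_force: [0.1, -0.0, -0.5]
grip_width: 0.89
pos [435.5 312.8  42.9] yaw 93.7 tilt [ 4.e-04 -0.e+00 -1.e+00] -> delta [0.     0.0002 0.0009] turn -0.0 t 27.43 F [ 0.1 -0.  -0.5] w 76.0
clock: 28.1
position: [0.4357, 0.3138, 0.0438]
ee_rot: [-0.033, 0.999, 0.001, 0.001]
ft_force: [-1.5, -1.2, 7.8]
grip_width: 0.507
pos [435.7 313.8  43.8] yaw 93.76 tilt [ 0.0017  0.0016 -1.    ] -> delta [-0.0169 -0.3024 -0.1067] turn 0.0003 t 28.1 F [-1.5 -1.2  7.8] w 43.3
```

```bash
python3 -m handwheel '[{"jaw":30,"delta_pos":[0,0,-0.01],"turn":0},{"jaw":30,"delta_pos":[0,0,-0.03],"turn":0},{"jaw":30,"delta_pos":[0,0,-0.06],"turn":0},{"jaw":30,"delta_pos":[0,-0.015,-0.08],"turn":0},{"jaw":30,"delta_pos":[0,-0.04,-0.08],"turn":0},{"jaw":30,"delta_pos":[0,-0.075,-0.08],"turn":0},{"jaw":30,"delta_pos":[0,-0.11,-0.08],"turn":0},{"jaw":30,"delta_pos":[0,-0.145,-0.08],"turn":0},{"jaw":30,"delta_pos":[0,-0.18,-0.08],"turn":0},{"jaw":30,"delta_pos":[0,-0.215,-0.08],"turn":0}]'; python3 -m handwheel '[{"jaw":30,"delta_pos":[0,-0.03,0],"turn":0},{"jaw":30,"delta_pos":[0,-0.055,0],"turn":0},{"jaw":30,"delta_pos":[0,-0.075,0],"turn":0},{"jaw":30,"delta_pos":[0,-0.085,0],"turn":0},{"jaw":30,"delta_pos":[0,-0.085,0],"turn":0}]'; python3 -c "
from h import *
np.savez('pics/w23.npz',*cal('wrist'))
cv2.imwrite('pics/w23.png',camera('wrist')[:,:,::-1])
goto(472.2,13,60,93.7)"
```

```text
clock: 28.93
position: [0.4483, 0.0971, 0.1224]
ee_rot: [-0.033, 0.999, 0.0, -0.0]
ft_force: [1.3, 0.1, -6.6]
grip_width: 0.504
clock: 29.35
position: [0.4543, 0.0118, 0.1224]
ee_rot: [-0.031, 1.0, -0.0, -0.0]
ft_force: [0.2, -0.2, -6.0]
grip_width: 0.5
pos [454.3  13.6 122.3] yaw 93.68 tilt [-2.e-04  5.e-04 -1.e+00] -> delta [-0.0178 -0.0018  0.0623] turn -0.0001 t 29.4 F [-0.6  0.2 -5.6] w 43.0
```

View pics/w23.png

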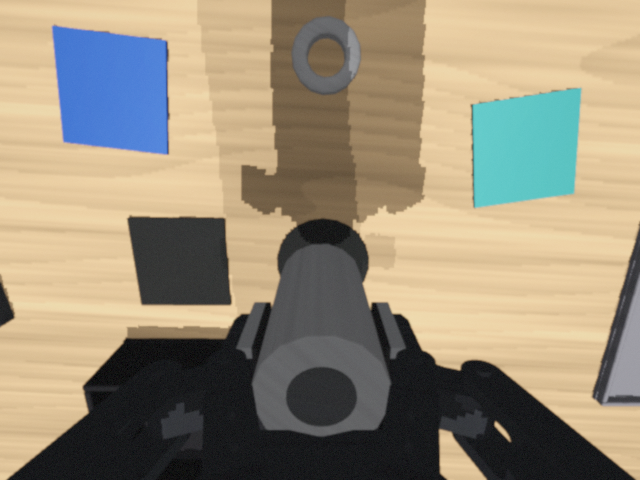

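```bash
python3 -c "
from h import *
W=tuple(np.load('pics/w23.npz').values())
print([np.round(plane(W,p,.003)*1000,1) for p in ((277.5,258),(369,258),(322,219))])
# square pad
print([np.round(plane(W,p,.003)*1000,1) for p in ((128,216),(226,217),(231,304),(140,304))])
"
python3 -m handwheel '[{"jaw":30,"delta_pos":[-0.009,-0.001,0],"turn":0},{"jaw":30,"delta_pos":[-0.018,-0.001,0.01],"turn":0},{"jaw":30,"delta_pos":[-0.018,-0.001,0.025],"turn":0},{"jaw":30,"delta_pos":[-0.018,-0.001,0.045],"turn":0},{"jaw":30,"delta_pos":[-0.018,-0.001,0.06],"turn":0},{"jaw":30,"delta_pos":[-0.018,-0.001,0.066],"turn":0},{"jaw":30,"delta_pos":[-0.018,-0.001,0.068],"turn":0},{"jaw":30,"delta_pos":[-0.018,-0.001,0.068],"turn":0},{"jaw":30,"delta_pos":[-0.018,-0.001,0.068],"turn":0}]'; python3 -c "
from h import *
goto(472.2,13,42.5,93.7)
np.savez('pics/w24.npz',*cal('wrist'))
cv2.imwrite('pics/w24.png',camera('wrist')[:,:,::-1])
cv2.imwrite('pics/s24.png',camera('side')[:,:,::-1])
crop('pics/s24.png','pics/s24c.png',260,200,160,120,5)
goto(472.2,13,42.5,93.7)"
```

```text
[array([470.8, -21.1,   3. ]), array([466.4,  49.4,   3. ]), array([437.9,  11.3,   3. ])]
[array([ 444.6, -133. ,    3. ]), array([440.8, -60.2,   3. ]), array([512.5, -57.5,   3. ]), array([ 517.1, -130.7,    3. ])]
clock: 30.15
position: [0.4733, 0.0147, 0.0548]
ee_rot: [-0.033, 0.999, 0.0, 0.001]
ft_force: [0.9, -0.5, -5.6]
grip_width: 0.503
pos [473.3  14.7  54.8] yaw 93.81 tilt [ 1.1e-03  4.0e-04 -1.0e+00] -> delta [ 0.0013 -0.0017  0.0123] turn 0.0006 t 30.15 F [ 0.9 -0.5 -5.6] w 42.9
pos [473.4  14.6  55. ] yaw 93.79 tilt [ 1.6e-03  6.0e-04 -1.0e+00] -> delta [ 0.0013 -0.0015  0.0124] turn 0.0005 t 30.25 F [ 0.4 -0.  -6.2] w 42.7
```

View pics/w24.png

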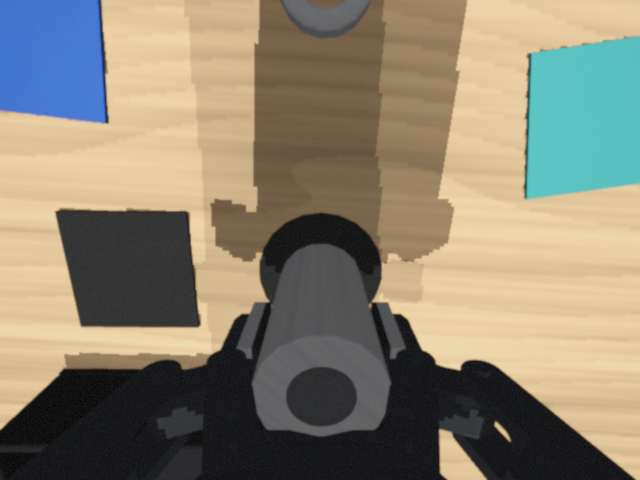

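View pics/s24c.png

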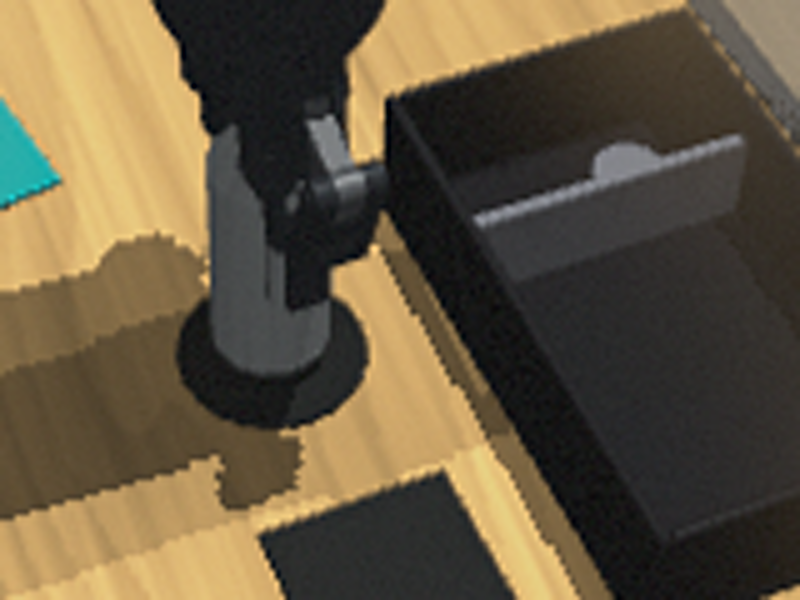

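Pad centre consensus is (472.6, 13.3). Correct by about 1 mm and lower.

```bash
python3 -m handwheel '[{"jaw":30,"delta_pos":[0.001,-0.0014,0.003],"turn":0},{"jaw":30,"delta_pos":[0.001,-0.0014,0.006],"turn":0},{"jaw":30,"delta_pos":[0.001,-0.0014,0.009],"turn":0},{"jaw":30,"delta_pos":[0.001,-0.0014,0.0105],"turn":0},{"jaw":30,"delta_pos":[0.001,-0.0014,0.0115],"turn":0},{"jaw":30,"delta_pos":[0.001,-0.0014,0.0122],"turn":0},{"jaw":30,"delta_pos":[0.001,-0.0014,0.0122],"turn":0},{"jaw":30,"delta_pos":[0.001,-0.0014,0.0122],"turn":0}]'; python3 -c "
from h import *
goto(472.6,13.3,42.5,93.7)"
```

```text
clock: 30.92
position: [0.4717, 0.0128, 0.0428]
ee_rot: [-0.033, 0.999, 0.0, -0.0]
ft_force: [-8.6, -1.6, 12.8]
grip_width: 0.504
pos [471.7  12.8  42.8] yaw 93.76 tilt [-5.e-04  7.e-04 -1.e+00] -> delta [-0.0009  0.0005  0.0003] turn 0.0003 t 30.92 F [-8.6 -1.6 12.8] w 43.0
```

Down, at 12.8 N. Relieve slightly and release.

```bash
python3 -m handwheel '[{"jaw":30,"delta_pos":[0,0,-0.0006],"turn":0},{"jaw":44,"delta_pos":[0,0,-0.0006],"turn":0},{"jaw":47,"delta_pos":[0,0,-0.0006],"turn":0},{"jaw":55,"delta_pos":[0,0,-0.0006],"turn":0},{"jaw":65,"delta_pos":[0,0,-0.001],"turn":0},{"jaw":72,"delta_pos":[0,0,-0.01],"turn":0},{"jaw":72,"delta_pos":[0,0,-0.04],"turn":0},{"jaw":72,"delta_pos":[0,0,-0.08],"turn":0},{"jaw":72,"delta_pos":[0,0,-0.12],"turn":0},{"jaw":72,"delta_pos":[0,0,-0.145],"turn":0}]'; python3 -m handwheel '[{"jaw":72,"delta_pos":[0,0.02,0],"turn":0},{"jaw":72,"delta_pos":[0,0.06,0],"turn":0},{"jaw":72,"delta_pos":[0,0.1,0],"turn":0},{"jaw":72,"delta_pos":[-0.01,0.14,0],"turn":0},{"jaw":72,"delta_pos":[-0.02,0.18,0],"turn":0},{"jaw":72,"delta_pos":[-0.03,0.22,0],"turn":0},{"jaw":72,"delta_pos":[-0.035,0.26,0],"turn":0},{"jaw":72,"delta_pos":[-0.035,0.3,0],"turn":0},{"jaw":72,"delta_pos":[-0.035,0.305,0],"turn":0},{"jaw":72,"delta_pos":[-0.035,0.305,0],"turn":0}]'; python3 -c "
from h import *
np.savez('pics/w25.npz',*cal('wrist'))
cv2.imwrite('pics/w25.png',camera('wrist')[:,:,::-1])
cv2.imwrite('pics/s25.png',camera('side')[:,:,::-1])
crop('pics/s25.png','pics/s25c.png',260,200,160,120,5)
goto(523.6,319,43,93.7)"
```

```text
clock: 31.75
position: [0.4727, 0.0124, 0.1914]
ee_rot: [-0.032, 0.999, 0.0, 0.002]
ft_force: [0.6, -0.2, -0.4]
grip_width: 0.839
clock: 32.58
position: [0.4853, 0.323, 0.187]
ee_rot: [-0.036, 0.999, 0.0, -0.0]
ft_force: [0.5, -0.9, 0.1]
grip_width: 0.844
pos [486.8 318.9 187.2] yaw 93.76 tilt [ 5.e-04 -5.e-04 -1.e+00] -> delta [-0.0367 -0.0022  0.1443] turn 0.0003 t 32.68 F [ 0.6 -0.3  0.2] w 72.1
```

View pics/w25.png

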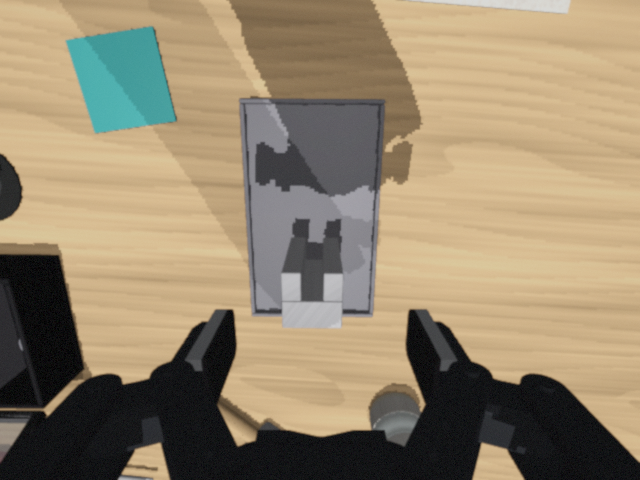

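View pics/s25c.png

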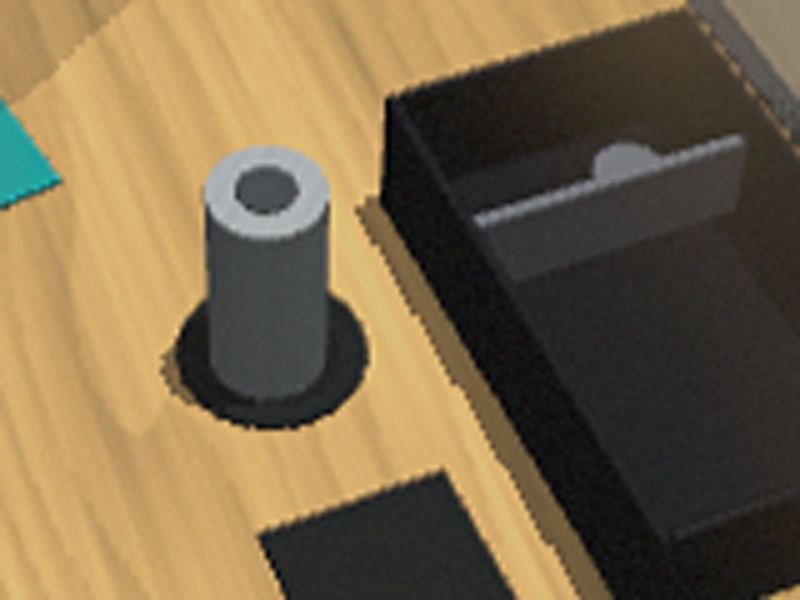

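The cylinder stands on its pad. Now the block, with top corners about (282,272), (343,272), (342,328) and (283,328).

```bash
python3 -c "
from h import *
W=tuple(np.load('pics/w25.npz').values())
g=np.array([plane(W,p,.094)*1000 for p in ((282,272),(343,272),(342,328),(283,328))]);print(np.round(g,1),g.mean(0))
S=cal('side');crop('pics/s25.png','pics/s25d.png',220,110,120,90,6)
goto(523.6,319,43,93.7)"
```

```text
[[502.6 296.4  94. ]
 [499.6 339.2  94. ]
 [544.1 342.5  94. ]
 [547.2 298.8  94. ]] [523.39784334 319.20495871  94.        ]
pos [486.8 318.9 187.2] yaw 93.76 tilt [ 5.e-04 -5.e-04 -1.e+00] -> delta [-0.0367 -0.0022  0.1443] turn 0.0003 t 32.68 F [ 0.6 -0.3  0.2] w 72.1
```

View pics/s25d.png

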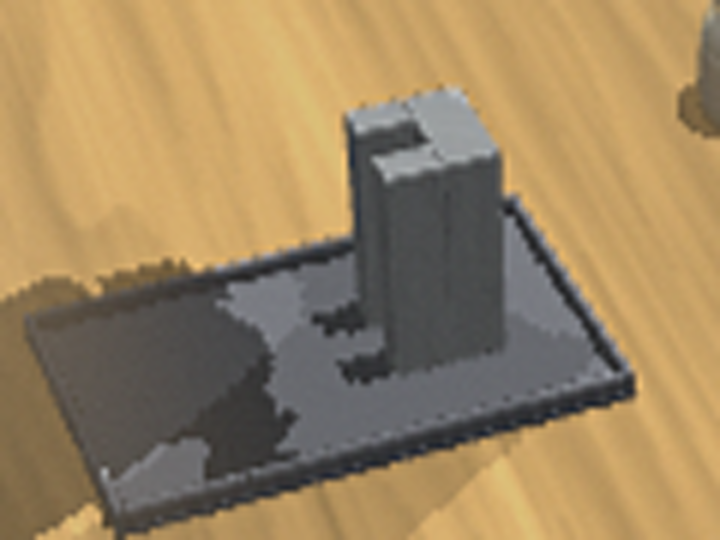

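```bash
python3 -m handwheel '[{"jaw":76,"delta_pos":[-0.0365,-0.002,0.02],"turn":0},{"jaw":76,"delta_pos":[-0.0365,-0.002,0.05],"turn":0},{"jaw":76,"delta_pos":[-0.0365,-0.002,0.08],"turn":0},{"jaw":76,"delta_pos":[-0.0365,-0.002,0.11],"turn":0},{"jaw":76,"delta_pos":[-0.0365,-0.002,0.135],"turn":0},{"jaw":76,"delta_pos":[-0.0365,-0.002,0.144],"turn":0},{"jaw":76,"delta_pos":[-0.0365,-0.002,0.144],"turn":0},{"jaw":76,"delta_pos":[-0.0365,-0.002,0.144],"turn":0}]' 50; python3 -c "
from h import *
goto(523.5,319,42,93.7)"; python3 -m handwheel '[{"jaw":55,"delta_pos":[0,0,0],"turn":0},{"jaw":48,"delta_pos":[0,0,0],"turn":0},{"jaw":40,"delta_pos":[0,0,0],"turn":0},{"jaw":30,"delta_pos":[0,0,0],"turn":0},{"jaw":30,"delta_pos":[0,0,0],"turn":0},{"jaw":30,"delta_pos":[0,0,0],"turn":0},{"jaw":30,"delta_pos":[0,0,0],"turn":0},{"jaw":30,"delta_pos":[0,0,0],"turn":0}]' 50; python3 -c "
from h import *
goto(460,-60,150,93.7)"
```

```text
clock: 33.35
position: [0.5239, 0.3192, 0.0441]
ee_rot: [-0.032, 0.999, 0.0, 0.0]
ft_force: [0.1, -0.3, 0.5]
grip_width: 0.889
pos [523.9 319.2  44.1] yaw 93.7 tilt [ 9.e-04  3.e-04 -1.e+00] -> delta [ 0.0004 -0.0002  0.0021] turn 0.0 t 33.35 F [ 0.1 -0.3  0.5] w 75.9
clock: 34.02
position: [0.524, 0.3202, 0.0447]
ee_rot: [-0.033, 0.999, 0.001, 0.001]
ft_force: [-1.5, -1.5, 7.1]
grip_width: 0.509
pos [524.  320.2  44.7] yaw 93.76 tilt [ 0.002   0.0015 -1.    ] -> delta [ 0.0886 -0.375  -0.1061] turn 0.0004 t 34.02 F [-1.5 -1.5  7.1] w 43.4
```

```bash
python3 -m handwheel '[{"jaw":30,"delta_pos":[0,0,-0.01],"turn":0},{"jaw":30,"delta_pos":[0,0,-0.03],"turn":0},{"jaw":30,"delta_pos":[0,0,-0.06],"turn":0},{"jaw":30,"delta_pos":[0,0,-0.095],"turn":0},{"jaw":30,"delta_pos":[0,0,-0.13],"turn":0},{"jaw":30,"delta_pos":[0.003,-0.02,-0.155],"turn":0},{"jaw":30,"delta_pos":[0.007,-0.045,-0.16],"turn":0},{"jaw":30,"delta_pos":[0.013,-0.075,-0.16],"turn":0},{"jaw":30,"delta_pos":[0.02,-0.11,-0.16],"turn":0},{"jaw":30,"delta_pos":[0.027,-0.145,-0.16],"turn":0}]'; python3 -m handwheel '[{"jaw":30,"delta_pos":[0.006,-0.035,0],"turn":0},{"jaw":30,"delta_pos":[0.012,-0.07,0],"turn":0},{"jaw":30,"delta_pos":[0.018,-0.105,0],"turn":0},{"jaw":30,"delta_pos":[0.024,-0.14,0],"turn":0},{"jaw":30,"delta_pos":[0.03,-0.175,0],"turn":0},{"jaw":30,"delta_pos":[0.036,-0.21,0],"turn":0},{"jaw":30,"delta_pos":[0.042,-0.24,0],"turn":0},{"jaw":30,"delta_pos":[0.046,-0.26,0],"turn":0},{"jaw":30,"delta_pos":[0.05,-0.268,0],"turn":0},{"jaw":30,"delta_pos":[0.05,-0.268,0],"turn":0}]'; python3 -c "
from h import *
np.savez('pics/w26.npz',*cal('wrist'))
cv2.imwrite('pics/w26.png',camera('wrist')[:,:,::-1])
goto(480,-97,120,93.7)"
```

```text
clock: 34.85
position: [0.5049, 0.1721, 0.2034]
ee_rot: [-0.033, 0.999, 0.0, 0.0]
ft_force: [0.5, -0.5, -4.0]
grip_width: 0.51
clock: 35.68
position: [0.4724, -0.0995, 0.2032]
ee_rot: [-0.031, 1.0, 0.0, -0.0]
ft_force: [-0.4, -0.2, -4.2]
grip_width: 0.508
pos [473.  -97.6 203.2] yaw 93.68 tilt [ 2.e-04  8.e-04 -1.e+00] -> delta [-0.007   0.0001  0.0832] turn -0.0001 t 35.73 F [ 0.7  0.6 -3.2] w 43.9
```

View pics/w26.png

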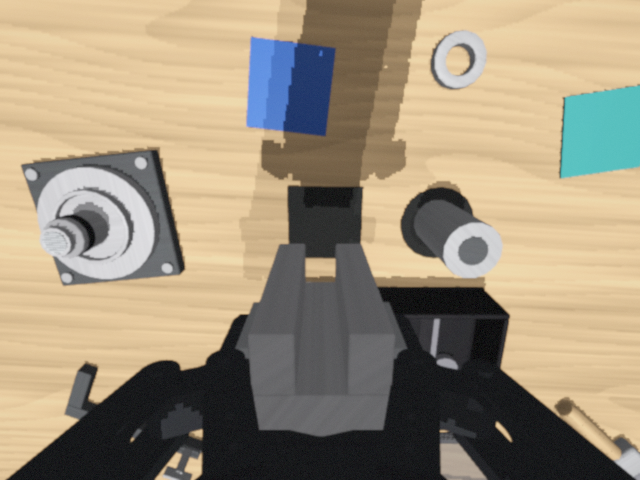

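The pad (288–361, 187–257) is right below and the block is held straight. Lowering to about 12 mm above.

```bash
python3 -c "
from h import *
W=tuple(np.load('pics/w26.npz').values())
g=np.array([plane(W,p,.003)*1000 for p in ((288,186.5),(361.5,187),(361,257))]);print(np.round(g,1),(g[0]+g[2])/2)"
python3 -m handwheel '[{"jaw":30,"delta_pos":[-0.0065,0.0,0.02],"turn":0},{"jaw":30,"delta_pos":[-0.0065,0.0,0.045],"turn":0},{"jaw":30,"delta_pos":[-0.0065,0.0,0.075],"turn":0},{"jaw":30,"delta_pos":[-0.0065,0.0,0.105],"turn":0},{"jaw":30,"delta_pos":[-0.0065,0.0,0.13],"turn":0},{"jaw":30,"delta_pos":[-0.0065,0.0,0.143],"turn":0},{"jaw":30,"delta_pos":[-0.0065,0.0,0.147],"turn":0},{"jaw":30,"delta_pos":[-0.0065,0.0,0.147],"turn":0},{"jaw":30,"delta_pos":[-0.0065,0.0,0.147],"turn":0}]'; python3 -c "
from h import *
np.savez('pics/w27.npz',*cal('wrist'))
cv2.imwrite('pics/w27.png',camera('wrist')[:,:,::-1])
cv2.imwrite('pics/s27.png',camera('side')[:,:,::-1])
crop('pics/s27.png','pics/s27c.png',260,230,160,120,5)
goto(479.5,-96.7,43.7,93.7)"
```

```text
[[ 445.9 -132.8    3. ]
 [ 442.   -63.2    3. ]
 [ 512.2  -56.9    3. ]] [479.02650522 -94.85790387   3.        ]
clock: 36.48
position: [0.4807, -0.096, 0.0566]
ee_rot: [-0.034, 0.999, 0.0, 0.0]
ft_force: [0.7, 0.1, -3.4]
grip_width: 0.511
pos [481.  -96.4  57.1] yaw 93.81 tilt [ 2.1e-03  5.0e-04 -1.0e+00] -> delta [ 0.0015 -0.0002  0.0134] turn 0.0006 t 36.58 F [ 0.5  0.1 -3.8] w 43.2
```

View pics/w27.png

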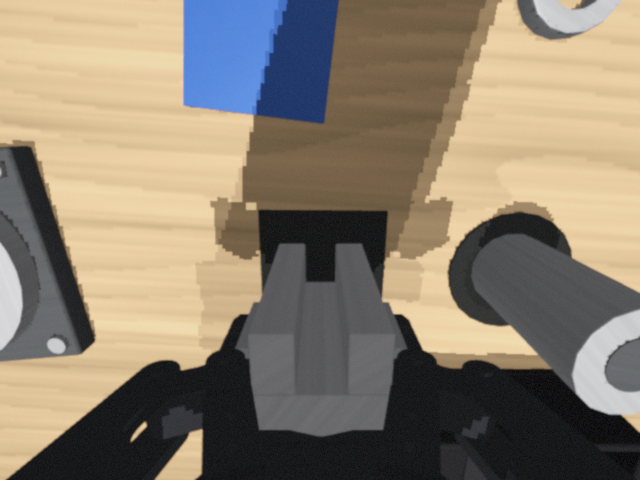

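View pics/s27c.png

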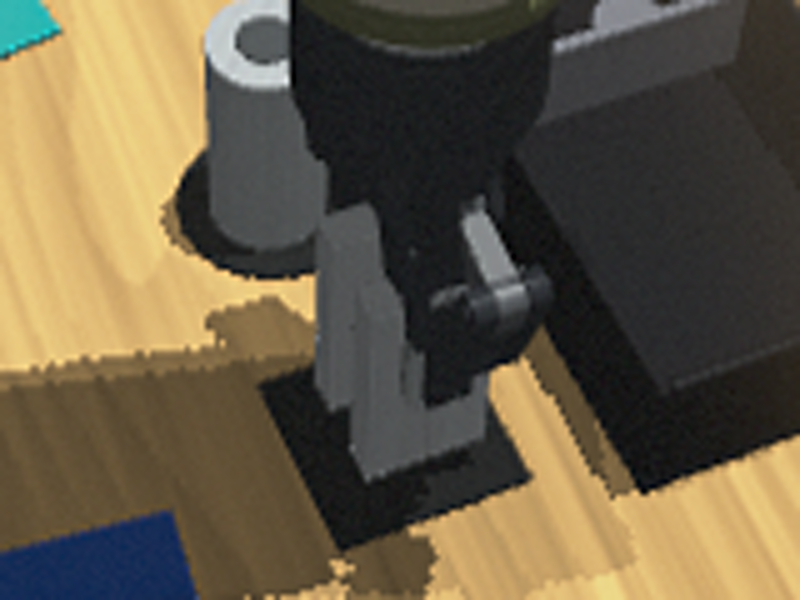

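Pad and block centres agree in the wrist view (u about 324 against 322). Final 1.5 mm x correction and lower.

```bash
python3 -m handwheel '[{"jaw":30,"delta_pos":[0.0015,0,0.003],"turn":0},{"jaw":30,"delta_pos":[0.0015,0,0.006],"turn":0},{"jaw":30,"delta_pos":[0.0015,0,0.009],"turn":0},{"jaw":30,"delta_pos":[0.0015,0,0.011],"turn":0},{"jaw":30,"delta_pos":[0.0015,0,0.0125],"turn":0},{"jaw":30,"delta_pos":[0.0015,0,0.013],"turn":0},{"jaw":30,"delta_pos":[0.0015,0,0.013],"turn":0},{"jaw":30,"delta_pos":[0.0015,0,0.013],"turn":0}]'; python3 -c "
from h import *
goto(479.5,-96.5,43.7,93.7)"
```

```text
clock: 37.25
position: [0.4784, -0.097, 0.0436]
ee_rot: [-0.033, 0.999, 0.0, -0.0]
ft_force: [-6.8, 0.3, 11.7]
grip_width: 0.508
pos [478.4 -97.   43.6] yaw 93.76 tilt [-4.e-04  8.e-04 -1.e+00] -> delta [-0.0011  0.0005 -0.0001] turn 0.0003 t 37.25 F [-6.8  0.3 11.7] w 43.4
```

```bash
python3 -m handwheel '[{"jaw":30,"delta_pos":[0,0,-0.0006],"turn":0},{"jaw":44,"delta_pos":[0,0,-0.0006],"turn":0},{"jaw":47,"delta_pos":[0,0,-0.0006],"turn":0},{"jaw":55,"delta_pos":[0,0,-0.0006],"turn":0},{"jaw":65,"delta_pos":[0,0,-0.001],"turn":0},{"jaw":68,"delta_pos":[0,0,-0.01],"turn":0},{"jaw":68,"delta_pos":[0,0,-0.04],"turn":0},{"jaw":68,"delta_pos":[0,0,-0.08],"turn":0},{"jaw":68,"delta_pos":[0,0,-0.12],"turn":0},{"jaw":68,"delta_pos":[0,0,-0.16],"turn":0}]'; python3 -m handwheel '[{"jaw":68,"delta_pos":[0.03,0,-0.03],"turn":0},{"jaw":68,"delta_pos":[0.05,0.03,-0.06],"turn":0},{"jaw":68,"delta_pos":[0.05,0.06,-0.09],"turn":0},{"jaw":68,"delta_pos":[0.05,0.06,-0.09],"turn":0},{"jaw":68,"delta_pos":[0.05,0.06,-0.09],"turn":0}]'; python3 -c "
from h import *
np.savez('pics/w28.npz',*cal('wrist'))
cv2.imwrite('pics/w28.png',camera('wrist')[:,:,::-1])
cv2.imwrite('pics/s28.png',camera('side')[:,:,::-1])
goto(479.5,-96.7,43.7,93.7)"
```

```text
clock: 38.08
position: [0.4779, -0.0975, 0.2054]
ee_rot: [-0.032, 0.999, -0.0, 0.0]
ft_force: [2.3, 0.6, -1.4]
grip_width: 0.793
clock: 38.5
position: [0.4253, -0.0389, 0.2953]
ee_rot: [-0.034, 0.999, 0.001, 0.002]
ft_force: [-0.4, -1.3, -0.6]
grip_width: 0.795
pos [424.5 -41.2 292.5] yaw 93.75 tilt [-0.e+00 -2.e-04 -1.e+00] -> delta [-0.0512 -0.059   0.2488] turn 0.0003 t 38.6 F [-0.4 -0.6 -1.3] w 68.2
```

View pics/w28.png

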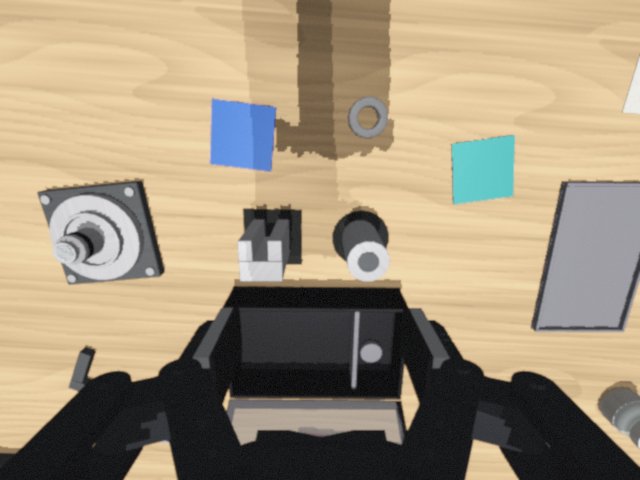

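View pics/s28.png

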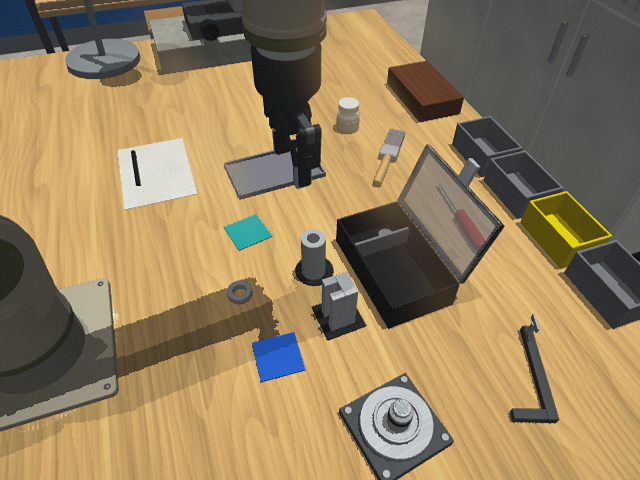

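Everything stands in place and the lid is open. I'll check the centring from both views.

```bash
python3 -c "
from h import *
crop('pics/w28.png','pics/w28c.png',225,195,180,100,4)
crop('pics/s28.png','pics/s28c.png',280,220,100,125,6)"
```

```text
(no output)
```

View pics/w28c.png

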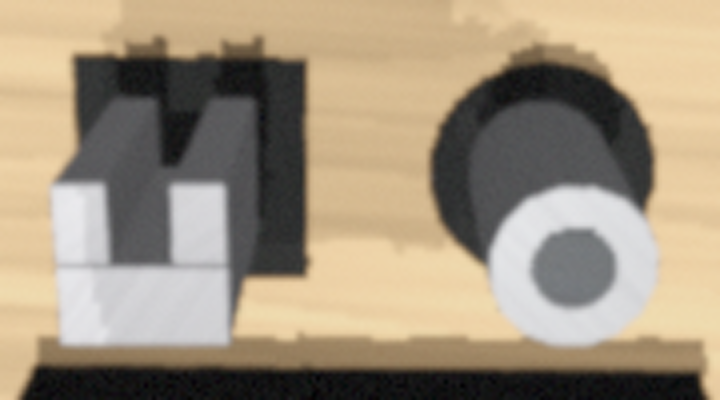

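View pics/s28c.png

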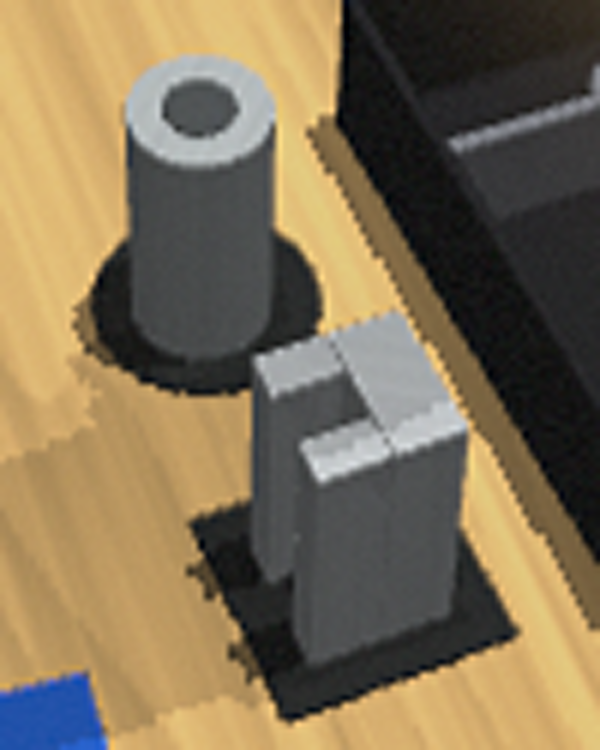

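```bash
python3 -c "
from h import *
W=tuple(np.load('pics/w28.npz').values());S=cal('side')
w=lambda u,v:(225+(u+.5)/4-.5,195+(v+.5)/4-.5)
s=lambda u,v:(280+(u+.5)/6-.5,220+(v+.5)/6-.5)
P=lambda C,f,l,z:np.array([plane(C,f(*p),z)[:2]*1000 for p in l])
b=P(W,w,[(52,183),(227,183),(229,345),(62,345)],.093);print('block W',np.round(b.mean(0),1))
p=P(W,w,[(75,58),(306,60),(306,273)],.003);print('sqpad W',np.round((p[0]+p[2])/2,1))
print('cyl W',np.round(P(W,w,[(574,266)],.093),1),'rpad W sides',np.round(P(W,w,[(431,165),(655,168),(543,64)],.003),1))
b=P(S,s,[(258,364),(317,479),(467,427),(403,318)],.093);print('block S',np.round(b.mean(0),1))
p=P(S,s,[(190,522),(291,720),(519,630)],.003);print('sqpad S',np.round((p[0]+p[2])/2,1))
print('cyl S',np.round(P(S,s,[(200,111)],.093),1),'rpad S',np.round(P(S,s,[(206,312)],.003),1))
o=get_obs();print(o['clock'])
"
```

```text
block W [477.8 -97.4]
sqpad W [478.6 -95.8]
cyl W [[470.4  12.2]] rpad W sides [[472.5 -21.4]
 [468.6  48.9]
 [437.9  10.4]]
block S [ 478.5 -100. ]
sqpad S [480.2 -97.2]
cyl S [[471.2   9.8]] rpad S [[471.9   7.5]]
38.6
```

Both objects are within about 1–3 mm of their pad centres and nothing is in contact with the robot. Handing in.

```bash
python3 -c "
from workcell import *
print(hand_in())"
```

```text
the job is handed in; nothing more can be done
None
```

The job is done and handed in at about 39 s of the 128 s allowed. I stood the cylinder and the block in the tray, then swung the lid past its balance point, where it stayed open. The objective went upright into the stage dish, and only then did the cylinder and the block go back onto their pads.

**Final pictures:** everything stands upright and released, the lid is open, and the gripper is clear of everything. The objective was set down with its axis about 0.5 mm from my estimate of the dish centre.

**Pad centring:**

| Object | Wrist view, offset from pad centre | Side view, offset from pad centre |
|---|---|---|
| Cylinder | about 2 mm | about 2.4 mm |
| Block | about 1.8 mm | about 3.3 mm |

The two views disagree by 1 to 3 mm in y: for the cylinder they even put the offset on opposite sides. The known calibration error is about 2 mm, so I made no further correction.

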